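Load and start the finds shaker

ROBOT

A 6-joint arm with a two-finger parallel gripper is mounted at the origin on the work surface. World frame = base frame: x ahead of the robot, y to its left, z up, the work surface at z = 0. Lengths are in m, angles in rad, forces in N, time in s.
With the tool pointing down it reaches from about 0.425 to 0.95 m from the base axis. Payload 3.5 kg.
Tool frame: the origin (TCP) lies midway between the tips of the shut fingers; the grasp point (between the pads) lies 19 mm behind it (ctrl.pinch_z is the distance from the TCP to the grasp point, in m); z points along the fingers, y is the line along which they close (so a half turn about z gives the same grasp; the last joint's range is limited). The gripper opens to 85 mm and grips with 20 to 120 N. Pads are 22 mm wide; open, the fingers measure 114 mm over their backs; the gripper's body (76 mm by 85 mm) begins 54 mm behind the grasp point. The pads swing forward as they close: fully open they stand 13 mm farther back than shut.
Start: joints at [-1.283, 0.286, 1.577, -0, 1.279, -0.15], TCP at [0.286, -0.611, 0.231] pointing down, gripper open.
Joint ranges: [-2.77, 2.77], [-0.9, 2.22], [0.21, 2.48], [-1.53, 4.67], [0.24, 2.81], [-2.84, 2.84]. Speed limits (rad/s): [2.79, 2.79, 3.14, 3.14, 3.14, 3.14].

INTERFACE

Orientations are given as a unit quaternion [x, y, z, w].
In Python, from plant import get_state, viewer, sign_off, ctrl gives the robot as it stands. The module is installed in compiled form; this text tells all that it offers.
- The arm moves only by the shell command python3 -m handwheel 'ROWS' [FORCE]. ROWS is JSON, a list that holds one entry, the list of rows, each a list of 5 numbers: the finger opening in m, from 0 to 0.0854, then the shift along the tool's x, y, z in m, then the turn about the tool's z in degrees. In form: [[[claw, x, y, z, spin], ...]]. A call has 1 to 12 rows; each row shifts and turns the commanded pose from where the row before left it, along the tool's axes as they then stand; what a row does not reach is not made up. A row lasts 1/12 s, in which the tool goes at most 41.7 mm and 7.16 degrees, less where a joint would pass 70% of its speed; a pose out of reach is approached as far as the arm can. A call is refused whole if a number of a shift passes 0.0417 or a number of a turn 7.16, either way. A call with a gripper value outside its range is refused whole. The fingers move at their own pace and stop on an object; FORCE is the grip in N (left out, the last holds). Time passes only in rows, so rows that do not move let the fingers close. It gives the time, the measured TCP pose, the force, the opening and the grip force at its end, in the units of the state.
- get_state(): the state, without advancing time (a new reading comes with each control period).
- viewer.read_camera(name): name is "scene" or "top" or "wrist"; returns the picture (384x512x3 uint8, blue, green, red); there is no depth.
- viewer.camera_params(name): a dict with "fov_y" (degrees; the focal length in pixels is half the picture's height over the tangent of half this angle, whatever the lens; pixels are square), "cx", "cy" (the principal point, pixels), "xyz" and "attitude" of the camera in the world; the wrist camera has in their place "hand_eye" (4x4, takes a point from camera to tool coordinates, whose origin is the TCP and whose axes are the flange's). Camera axes: x right, y up, looking along -z (the intrinsics and any distortion apply to the point x, -y, -z); pixel columns grow to the right and rows downward; lengths in m; the calibration is good to about 2 mm. The wrist camera is an equidistant fisheye: a pixel r from the principal point sees the ray r / f radians off the axis. A picture is of the moment at which its call begins: read the wrist's pose just before it. camera_params takes no time and is no camera call.
- sign_off(): hands the job in; it is judged then, once.
Trained networks look in the newest picture that a camera, given by its name, has taken for a name from the list of things; names that differ only in an ending like _2 or _b are one class to them, and where a whole thing is asked for, a point or a joint stands for the part that bears it (a point fixed in the world has none). Each returns a list of dicts, best first, with "confidence" (0 to 1); they miss things now and then, are a little off and sometimes report something else, mostly with a low value. They report only what shows in the picture. A call takes as long as a camera call. They do not tell look-alikes from the thing itself.
- viewer.look_for(camera, name): "extent" ([left, top, width, height] as shares, 0 to 1, of the picture: columns of its width, rows of its height, round what is visible of it).
- viewer.outline_of(camera, name): "mask" (384x512 bool, what is visible of it) and "extent" ([left, top, width, height] as shares, 0 to 1, of the picture: columns of its width, rows of its height, round what is visible of it).
- viewer.pinpoint(camera, name): "xy" ([column, row] as shares, 0 to 1, of the picture: columns of its width, rows of its height: a listed point, or the origin of a listed thing).
The state is a dict: "time": time; "qpos": joint angles; "dq": joint speeds; "joint_efforts": joint torques, N m; "eef_pos": TCP position; "tcp_rot": TCP orientation; "contact_force": force on the tool from outside, world axes, zero at the start; "wrist_torque": the same for the moment, N m; "opening": opening from 0.0 (shut) to 1.0 (fully open); "finger_force": force on a finger pad.
Only numpy, scipy, OpenCV 4.12 (cv2) and the standard library are available. Lean on these libraries where they do the work, as an engineer would, in place of code of your own. Each camera call takes 0.05 s, during which the arm holds its last target. There are 200 camera calls.

TASK

Get the bench shaker ready and running: first seat the blue tray fully down on the shaker's two pegs, then put every spindle whorl into the tray. Next slide the metal cover along its rack until an end hangs well out over the rack's edge and can be gripped there, and lay it flat on the tray so that it closes it squarely, and finally push the red start lever all the way over to the tray's side. Leave the stone, the jar and the brush where they are.

Things in the scene. Friction and masses are not known exactly. Their poses are not given: they have to be found in the camera images.
- shaker: Low white fixed bench shaker, 330 x 120 mm, top at 36 mm; left or right of the middle. Origin: centre of its underside; x along its length, z up. Red start lever at x = -125 mm. Dark platform (224 x 70 mm, top at z = 42 mm) centred at x = +45 mm, with two steel pegs at x = -47 and +137 mm (y = 0), 9 mm thick, 16 mm tall, the top 6 mm tapering to 4 mm.
- seat (a point): Middle of the platform's top face, halfway between the pegs; axes as the shaker's. The tray is seated when its origin is here.
- start (a joint): Red start lever on the shaker, rad. 0: off, leaning about 0.5 rad towards the shaker's -x end; 1.0: on, leaning about 0.5 rad to +x (towards the tray). It pivots about the shaker's y axis, turns with light friction and stays where it is left. Off (0 to 0.15) at the start.
- start_tip (a point): Centre of the red ball (26 mm) on the lever's end, 45 mm from the pivot, which lies 58 mm above the table at the shaker's x = -125 mm, y = 0. The lever stands on a grey block 70 x 50 x 25 mm on the housing.
- tray: Loose blue tray, 220 g. Floor plate 214 (x) x 50 (y) x 6 mm with a through round hole of 11.5 mm in each ear at x = -92 and +92 mm; open trough with walls 154 (x) x 50 (y) mm outside, 4 mm thick (inside 146 x 42 mm), rim 35 mm above the underside, inner floor at 6 mm. Origin: centre of the underside; z up. Alike both ways round. It starts on the table.
- rack: Fixed rack for the cover, 180 (x) x 84 (y) mm, deck 50 mm above the table. Origin: centre of its underside on the table; x along the deck. Two rails along x, 12 mm higher than the deck, leave a channel 66 mm wide between them that is open at both ends. It stands on the other side from the shaker.
- cover: Loose aluminium cover plate, 170 (x) x 62 (y) x 5 mm, 120 g. Origin: centre of its underside. It starts lying on the rack's deck between the rails, x along the channel, within the deck's length; the rails keep fingers from its sides until an end hangs out.
- whorl0: Spindle whorl, reddish-brown fired clay: an upright squat disc 22 mm in diameter, straight-sided from 3 to 19 mm, rounded off to its flat top at 24 mm, about 30 g. Origin: centre of its flat underside; z up. It starts upright on the table; may be absent.
- whorl1: Spindle whorl, pale marble: an upright squat disc 22 mm in diameter, straight-sided from 3 to 19 mm, rounded off to its flat top at 24 mm, about 30 g. Origin: centre of its flat underside; z up. It starts upright on the table; may be absent.
- whorl2: Spindle whorl, green glass: an upright squat disc 22 mm in diameter, straight-sided from 3 to 19 mm, rounded off to its flat top at 24 mm, about 30 g. Origin: centre of its flat underside; z up. It starts upright on the table; may be absent.
- whorl3: Spindle whorl, brass: an upright squat disc 22 mm in diameter, straight-sided from 3 to 19 mm, rounded off to its flat top at 24 mm, about 30 g. Origin: centre of its flat underside; z up. It starts upright on the table; may be absent.
- stone: Bystander: pale rounded building stone, 60 x 90 x 45 mm, on the table. Origin: centre of the underside.
- jar: Bystander: small closed jar, 52 mm in diameter, 70 mm tall. Origin: centre of the underside.
- brush: Bystander: hand brush lying on the table beyond the whorls, between stone and jar; about 200 mm long, handle included.
Things that resemble listed ones, but are neither listed nor needed, are in the scene too. Several things have the shape of the cover; the one meant has the colours described above.

How it is judged:
By the outcome, as a careful person would: the job done as asked, in the order asked, and still so for the second after the job is handed in, with the robot touching nothing.
Of whorl0, whorl1, whorl2, whorl3 only 2 to 4 are there at a start; the rules pass over those that are not, and their reading is None.
At some moment in a run one of whorl0, whorl1, whorl2, whorl3 may be knocked a few centimetres aside while the robot is not near it.
It also fails if it takes over 210 s, if anything falls off the work surface, if the arm or the gripper's body presses on something with over 40 N, if the wrist force passes 120 N, or if a joint passes its speed limit or range.

## Working session

There is one attempt and no reset: what is moved stays moved. The work goes in short steps, Python scripts to look and compute and a shell command to move; the robot and the scene stay as the last step left them, time stands still between calls to the robot, and variables do not carry over. Pictures are saved under pics/ and viewed, at most 14 in all, crops included, and the job is handed in when it is done.

```bash
mkdir -p pics; cat > h.py <<'E'
import numpy as np, cv2
from scipy.spatial.transform import Rotation as R
from plant import get_state, viewer, sign_off, ctrl
def cam(name):
    p=viewer.camera_params(name); f=192/np.tan(np.radians(p['fov_y'])/2)
    if name=='wrist':
        s=get_state(); T=np.eye(4); T[:3,:3]=R.from_quat(s['tcp_rot']).as_matrix(); T[:3,3]=s['eef_pos']
        M=T@np.array(p['hand_eye']); return f,p['cx'],p['cy'],M[:3,3],M[:3,:3]
    return f,p['cx'],p['cy'],np.array(p['xyz']),R.from_quat(p['attitude']).as_matrix()
def ray(c,name,u,v):
    f,cx,cy,o,A=c; x,y=(u-cx)/f,(v-cy)/f
    if name=='wrist':
        r=np.hypot(x,y)+1e-12; d=np.array([x/r*np.sin(r),-y/r*np.sin(r),-np.cos(r)])
    else: d=np.array([x,-y,-1.])
    return o,A@d
def at_z(c,name,u,v,z):
    o,d=ray(c,name,u,v); return o+d*(z-o[2])/d[2]
def proj(c,name,P):
    f,cx,cy,o,A=c; q=A.T@(np.array(P)-o); x,y,z=q[0],-q[1],-q[2]
    if name=='wrist':
        r=np.hypot(x,y)+1e-12; t=np.arctan2(r,z); return np.array([cx+f*t*x/r,cy+f*t*y/r])
    return np.array([cx+f*x/z,cy+f*y/z])
def tool(w):  # world vector -> tool axes
    return R.from_quat(get_state()['tcp_rot']).inv().apply(w)
E
python3 - <<'E'
from h import *
for n in ('top','scene'):
    p=viewer.camera_params(n); print(n,p)
    im=viewer.read_camera(n); cv2.imwrite(f'pics/{n}0.png',cv2.resize(im,(800,600)))
print(viewer.camera_params('wrist'))
s=get_state();print(s, [a for a in dir(ctrl) if a[0]!='_'],ctrl.pinch_z)
E
```

```text
top {'fov_y': 54.232381987084324, 'cx': 250.99330726417804, 'cy': 186.01678159773402, 'xyz': array([ 0.37494596, -0.04934337,  1.0986239 ]), 'attitude': array([ 0.07451396, -0.06298117, -0.69800558,  0.70941472])}
scene {'fov_y': 48.44662529137552, 'cx': 253.78088431506475, 'cy': 197.39665177952577, 'xyz': array([1.28717035, 0.32728223, 0.76895879]), 'attitude': array([0.22508057, 0.35098074, 0.77515604, 0.47464132])}
{'fov_y': 65.70646984690485, 'cx': 252.23046951562935, 'cy': 195.35232474478926, 'hand_eye': array([[-1.68526364e-04,  9.57873287e-01,  2.87191118e-01,
         7.30441189e-02],
       [ 9.99999805e-01,  3.34203616e-04, -5.27865855e-04,
         1.02037347e-04],
       [-6.01608912e-04,  2.87190973e-01, -9.57873156e-01,
        -1.41853141e-01],
       [ 0.00000000e+00,  0.00000000e+00,  0.00000000e+00,
         1.00000000e+00]])}
{'time': 0.1, 'qpos': array([-1.28301005e+00,  2.87115043e-01,  1.57806161e+00, -2.23270371e-05,
        1.27856639e+00, -1.50017469e-01]), 'dq': array([-0.00013624, -0.00300621, -0.00158272,  0.00042682,  0.00098361,
        0.00045652]), 'joint_efforts': array([ 4.99507569e-04, -4.07293725e+01, -2.93699759e+01, -1.44709834e-04,
        3.38512480e-03, -1.78061708e-05]), 'eef_pos': array([ 0.2860064 , -0.61075093,  0.23004338]), 'tcp_rot': array([ 9.76135240e-01,  2.17160857e-01, -8.46668865e-05, -1.07190748e-03]), 'contact_force': array([ 0.28425822,  0.17357786, -0.61018053]), 'wrist_torque': array([ 0.01877137, -0.01345612,  0.01035111]), 'finger_force': 0.0, 'opening': 0.9976845539549591} ['Unreachable', 'pinch_z'] 0.0187
```

View pics/top0.png

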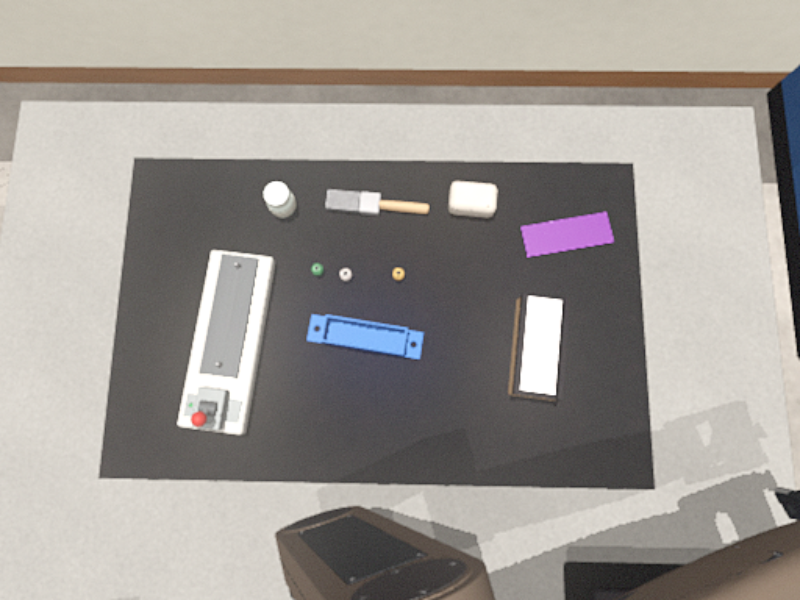

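View pics/scene0.png

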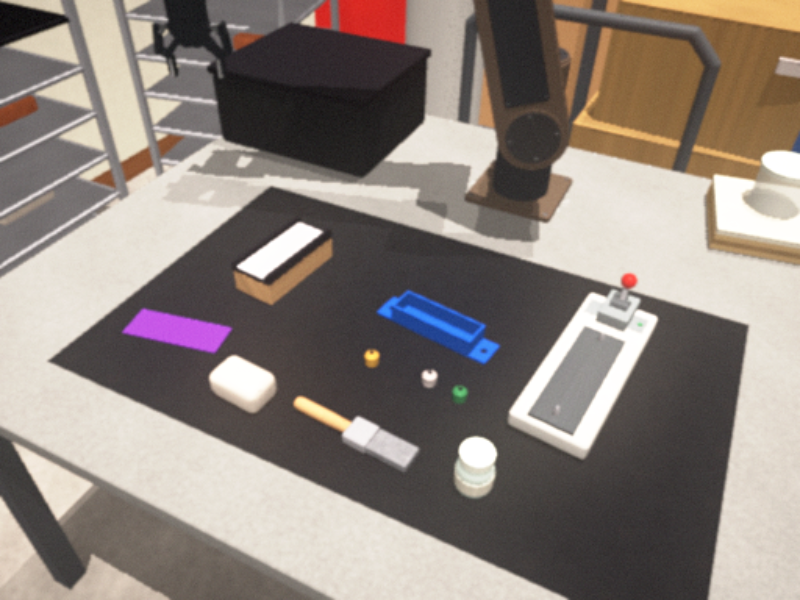

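```bash
python3 - <<'E'
from h import *
for n in ('top','scene'):
    c=cam(n)
    for t,z in (('tray',0),('cover',.05),('rack',0),('shaker',0),('seat',.042),('start_tip',.097),('whorl0',0),('whorl1',0),('whorl2',0),('whorl3',0),('stone',0),('jar',0),('brush',.0)):
        for d in viewer.pinpoint(n,t):
            if d['confidence']<.2: continue
            u,v=d['xy'][0]*512,d['xy'][1]*384
            print(n,t,round(d['confidence'],2),np.round([u,v]),np.round(at_z(c,n,u,v,z),3))
E
```

```text
top tray 0.67 [232. 216.] [0.5   0.024 0.   ]
top tray 0.46 [204. 171.] [0.636 0.114 0.   ]
top tray 0.35 [344. 225.] [ 0.48  -0.303  0.   ]
top cover 0.94 [360. 150.] [ 0.692 -0.343  0.05 ]
top cover 0.63 [347. 219.] [ 0.492 -0.3    0.05 ]
top rack 0.64 [343. 226.] [ 0.478 -0.3    0.   ]
top shaker 0.72 [151. 218.] [0.491 0.264 0.   ]
top seat 0.66 [146. 203.] [0.53  0.27  0.042]
top start_tip 0.61 [126. 268.] [0.348 0.292 0.097]
top whorl0 0.54 [243. 132.] [ 0.76  -0.002  0.   ]
top whorl0 0.5 [222. 177.] [0.618 0.059 0.   ]
top whorl0 0.49 [203. 175.] [0.623 0.114 0.   ]
top whorl0 0.39 [253. 177.] [ 0.618 -0.035  0.   ]
top whorl1 0.54 [243. 132.] [ 0.76  -0.002  0.   ]
top whorl1 0.5 [222. 177.] [0.618 0.059 0.   ]
top whorl1 0.49 [203. 175.] [0.623 0.114 0.   ]
top whorl1 0.39 [253. 177.] [ 0.618 -0.035  0.   ]
top whorl2 0.54 [243. 132.] [ 0.76  -0.002  0.   ]
top whorl2 0.5 [222. 177.] [0.618 0.059 0.   ]
top whorl2 0.49 [203. 175.] [0.623 0.114 0.   ]
top whorl2 0.39 [253. 177.] [ 0.618 -0.035  0.   ]
top whorl3 0.54 [243. 132.] [ 0.76  -0.002  0.   ]
top whorl3 0.5 [222. 17
[... 946 characters left out ...]
 234.] [ 0.628 -0.036  0.   ]
scene whorl1 0.51 [295. 254.] [0.624 0.119 0.   ]
scene whorl1 0.42 [276. 246.] [ 0.621  0.068 -0.   ]
scene whorl1 0.38 [237. 234.] [ 0.628 -0.036  0.   ]
scene whorl2 0.51 [295. 254.] [0.624 0.119 0.   ]
scene whorl2 0.42 [276. 246.] [ 0.621  0.068 -0.   ]
scene whorl2 0.38 [237. 234.] [ 0.628 -0.036  0.   ]
scene whorl3 0.51 [295. 254.] [0.624 0.119 0.   ]
scene whorl3 0.42 [276. 246.] [ 0.621  0.068 -0.   ]
scene whorl3 0.38 [237. 234.] [ 0.628 -0.036  0.   ]
scene stone 0.59 [157. 254.] [ 0.775 -0.173  0.   ]
scene stone 0.52 [372. 240.] [0.492 0.27  0.   ]
scene jar 0.72 [306. 310.] [ 0.758  0.198 -0.   ]
scene brush 0.68 [223. 276.] [ 0.76  -0.003  0.   ]
```

The top picture (800x600) shows the blue tray at (365,337) and the shaker with pegs at (237,265) and (219,365). Three whorl-like discs stand at (317,270) green, (346,274) pale and (398,273) golden. The cover candidates are the whitish plate on the rack at (541,345) and the purple plate on the table at (567,235). The plate on the rack fits "aluminium, on the rack". I'll confirm this and the whorls in one crop.

```bash
cat >> h.py <<'E'
def blobs(im,lo,hi,amin=30):
    m=cv2.inRange(cv2.cvtColor(im,cv2.COLOR_BGR2HSV),lo,hi); return m
E
python3 - <<'E'
from h import *
im=viewer.read_camera('top'); c=cam('top')
a=cv2.resize(im[155:200,185:275],(800,400),interpolation=cv2.INTER_CUBIC)
b=cv2.resize(im[130:260,310:400],(138,200),interpolation=cv2.INTER_CUBIC)
sc=viewer.read_camera('scene'); b2=cv2.resize(sc[130:240,70:220],(273,200),interpolation=cv2.INTER_CUBIC)
out=np.zeros((600,800,3),np.uint8); out[:400]=a; out[400:,:138]=b; out[400:,150:423]=b2
cv2.imwrite('pics/crop1.png',out)
m=cv2.inRange(cv2.cvtColor(im,cv2.COLOR_BGR2HSV),(100,120,60),(125,255,255)); m[:,400:]=0
ys,xs=np.nonzero(m); P=np.array([at_z(c,'top',u,v,.018)[:2] for u,v in zip(xs,ys)],np.float32)
print('tray rect',cv2.minAreaRect(P))
for n,(u,v),z in (('pegF',(237,265),.058),('pegN',(219,365),.058),('holeL',(317,328),.006),('holeR',(414,344),.006),('g',(317,270),.012),('w',(346,274),.012),('b',(398,273),.012),('c1',(526,297),.055),('c2',(563,299),.055),('c3',(557,395),.055),('c4',(520,392),.055)):
    print(n,np.round(at_z(c,'top',u*.64,v*.64,z),3))
E
```

```text
tray rect ((0.5034514665603638, 0.017824001610279083), (0.20940212905406952, 0.055726952850818634), 81.49994659423828)
pegF [0.624 0.255 0.058]
pegN [0.441 0.274 0.058]
holeL [0.517 0.111 0.006]
holeR [ 0.489 -0.072  0.006]
g [0.627 0.115 0.012]
w [0.62  0.059 0.012]
b [ 0.624 -0.04   0.012]
c1 [ 0.573 -0.272  0.055]
c2 [ 0.57  -0.339  0.055]
c3 [ 0.399 -0.322  0.055]
c4 [ 0.403 -0.257  0.055]
```

View pics/crop1.png

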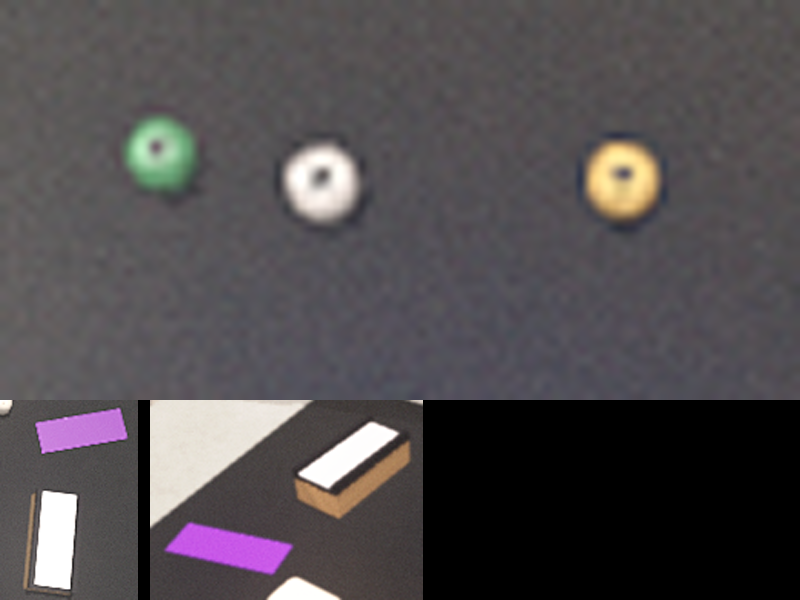

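Crop: the whorls are green glass (160,155), marble (321,182) and brass (622,178). The bright metal plate on the rack is the cover; the purple plate is a look-alike. I'll go above the tray.

```bash
python3 -m handwheel '[[[0.085,0,0,0,-7.03],[0.085,0,0,0,-7.03],[0.085,0,0,0,-7.03],[0.085,0,0,0,-7.03],[0.085,0,0,0,-7.03],[0.085,0,0,0,-7.03],[0.085,0,0,0,-7.03],[0.085,0,0,0,-7.03]]]' 40 && python3 -m handwheel '[[[0.085,0.0365,0.0066,0.0,0],[0.085,0.0365,0.0066,0.0,0],[0.085,0.0365,0.0066,0.0,0],[0.085,0.0365,0.0066,0,0],[0.085,0.0365,0.0066,0,0],[0.085,0.0365,0.0066,0,0],[0.085,0.0365,0.0066,0,0],[0.085,0.0365,0.0066,0,0],[0.085,0.0365,0.0066,0,0]]]' && python3 -m handwheel '[[[0.085,0.0365,0.0066,0.0,0],[0.085,0.0365,0.0066,0.0,0],[0.085,0.0365,0.0066,0.0,0],[0.085,0.0365,0.0066,0,0],[0.085,0.0365,0.0066,0,0],[0.085,0.0365,0.0066,0,0],[0.085,0.0365,0.0066,0,0],[0.085,0.0365,0.0066,0,0],[0.085,0.0365,0.0066,0,0],[0.085,0,0,0,0],[0.085,0,0,0,0]]]'
cat >> h.py <<'E'
def pose():
    s=get_state(); X=R.from_quat(s['tcp_rot']).as_matrix()[:,0]
    return np.round(s['eef_pos'],4), round(float(np.degrees(np.arctan2(X[1],X[0]))),2)
E
python3 - <<'E'
from h import *
print(pose()); c=cam('wrist'); im=viewer.read_camera('wrist'); 
for P in ((.517,.111,.006),(.489,-.072,.006),(.503,.0195,.006)):
    u,v=proj(c,'wrist',P); print(u,v)
    if 0<u<512 and 0<v<384: cv2.drawMarker(im,(int(u),int(v)),(0,0,255),0,8)
cv2.imwrite('pics/w1.png',cv2.resize(im,(800,600)))
E
```

```text
time: 2.17
eef_pos: [0.2862, -0.6113, 0.2313]
tcp_rot: [0.757, 0.654, -0.0, 0.0]
contact_force: [-0.8, -0.1, 1.0]
opening: 0.997
finger_force: 0.0
time: 2.92
eef_pos: [0.3947, -0.2939, 0.2316]
tcp_rot: [0.759, 0.651, 0.0, 0.0]
contact_force: [0.1, 0.4, -0.4]
opening: 0.994
finger_force: 0.0
time: 3.83
eef_pos: [0.5029, 0.0219, 0.2314]
tcp_rot: [0.757, 0.653, -0.0, 0.0]
contact_force: [0.6, 0.1, 0.1]
opening: 0.993
finger_force: 0.0
(array([0.5029, 0.0219, 0.2314]), 81.56)
252.88084206891122 94.67711515046804
252.21716194422353 236.0960163166779
252.5365660767037 168.7663171757389
```

View pics/w1.png

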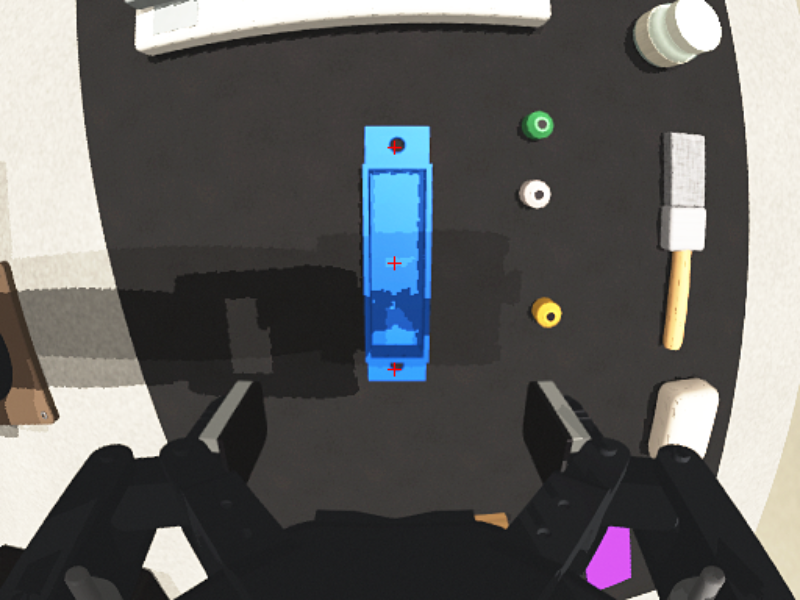

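Wrist view: the tray lies under the tool with its holes at (397,144) and (397,367), about 2 px from the prediction, and the yaw is aligned. I'll work out the descent.

```bash
python3 - <<'E'
from h import *
c=cam('wrist'); L=at_z(c,'wrist',397*.64,144.5*.64,.006);r=at_z(c,'wrist',397*.64,366.5*.64,.006)
m=(L+r)/2; print(L,r,np.linalg.norm(L-r),np.degrees(np.arctan2(*(L-r)[1::-1])),m, tool(m-get_state()['eef_pos']))
E
```

```text
[0.51875713 0.11218136 0.006     ] [ 0.49135196 -0.07130179  0.006     ] 0.18551848515754793 81.5050633785914 [0.50505455 0.02043978 0.006     ] [1.82587051e-04 2.42602854e-03 2.25327372e-01]
```

```bash
python3 -m handwheel '[[[0.085,0,0.0024,0.03,0],[0.085,0,0,0.03,0],[0.085,0,0,0.03,0],[0.085,0,0,0.03,0],[0.085,0,0,0.03,0],[0.085,0,0,0.03,0],[0.085,0,0,0.03,0],[0.085,0,0,0.0135,0],[0.085,0,0,0,0]]]' 40 && python3 -m handwheel '[[[0.03,0,0,0,0],[0.03,0,0,0,0],[0.03,0,0,0,0],[0.03,0,0,0,0],[0.03,0,0,0,0],[0.03,0,0,0,0],[0.03,0,0,0,0],[0.03,0,0,0,0],[0.03,0,0,0,0]]]' 60 && python3 -m handwheel '[[[0.03,0,0,-0.03,0],[0.03,0,0,-0.03,0],[0.03,0,0,-0.03,0],[0.03,0,0,-0.03,0],[0.03,0,0,0,0],[0.03,0,0,0,0]]]'
```

```text
time: 4.63
eef_pos: [0.5016, 0.0187, 0.0041]
tcp_rot: [0.759, 0.651, -0.003, -0.003]
contact_force: [0.2, 0.9, 0.0]
opening: 0.997
finger_force: 0.0
time: 5.38
eef_pos: [0.507, 0.0193, 0.01]
tcp_rot: [0.759, 0.652, 0.001, 0.002]
contact_force: [-1.3, -1.4, 6.2]
opening: 0.568
finger_force: 65.9
time: 5.88
eef_pos: [0.5062, 0.0199, 0.1298]
tcp_rot: [0.758, 0.652, 0.002, 0.002]
contact_force: [0.1, -0.0, -2.4]
opening: 0.571
finger_force: 65.1
```

```bash
python3 -m handwheel '[[[0.03,0,0,0,7.1],[0.03,0,0,0,7.1],[0.03,0,0,0,7.1],[0.03,0,0,0,7.1],[0.03,0,0,0,7.1],[0.03,0,0,0,7.1],[0.03,0,0,0,7.1],[0.03,0,0,0,7.1],[0.03,0,0,0,7.1],[0.03,0,0,0,7.1],[0.03,0,0,0,7.1],[0.03,0,0,0,7.1]]]' && python3 -m handwheel '[[[0.03,0,0,0,2.2],[0.03,0,-0.0308,0,0],[0.03,0,-0.0308,0,0],[0.03,0,-0.0308,0,0],[0.03,0,-0.0308,0,0],[0.03,0,-0.0308,0,0],[0.03,0,-0.0308,0,0],[0.03,0,-0.0308,0,0],[0.03,0,-0.0308,0,0],[0.03,0,0,0,0],[0.03,0,0,0,0],[0.03,0,0,0,0]]]'
python3 - <<'E'
from h import *
print(pose()); c=cam('wrist'); im=viewer.read_camera('wrist'); 
for P in ((.624,.255,.058),(.441,.274,.058)):
    print(proj(c,'wrist',P))
cv2.imwrite('pics/w2.png',cv2.resize(im,(800,600)))
t=viewer.read_camera('top'); cv2.imwrite('pics/t2.png',cv2.resize(t[130:300,80:240],(753,600+200))[:600])
cv2.imwrite('pics/t2full.png',t)
E
```

```text
time: 6.88
eef_pos: [0.503, 0.0203, 0.1249]
tcp_rot: [0.999, -0.037, -0.003, -0.0]
contact_force: [-0.7, 0.7, -2.5]
opening: 0.572
finger_force: 64.9
time: 7.88
eef_pos: [0.5296, 0.2642, 0.1254]
tcp_rot: [0.999, -0.053, -0.002, 0.001]
contact_force: [0.2, -0.6, -1.7]
opening: 0.571
finger_force: 64.9
(array([0.5296, 0.2642, 0.1254]), -6.04)
[250.6095014   77.65672444]
[251.41222231 304.45737038]
```

View pics/w2.png

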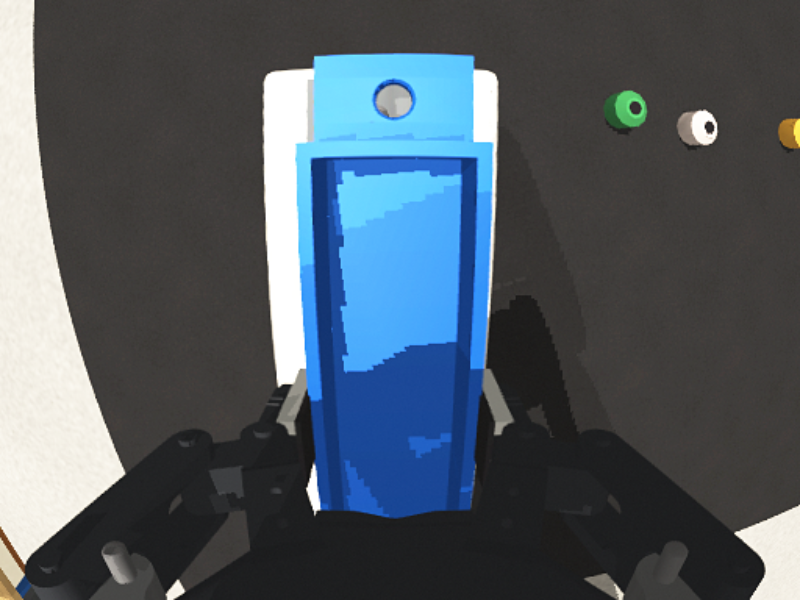

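The tray is held above the shaker with its far hole at (394,100), and it hides the pegs. I'll step aside to see them with the wrist camera.

```bash
python3 -m handwheel '[[[0.03,0,0.03,0,0],[0.03,0,0.03,0,0],[0.03,0,0.03,0,0],[0.03,-0.03,0,0,0],[0.03,-0.02,0,0,0],[0.03,0,0,0,0],[0.03,0,0,0,0]]]'
python3 - <<'E'
from h import *
print(pose()); c=cam('wrist'); im=viewer.read_camera('wrist'); 
for P in ((.624,.255,.058),(.441,.274,.058)):
    print(proj(c,'wrist',P)/.64)
cv2.imwrite('pics/w3.png',cv2.resize(im,(800,600))); cv2.imwrite('pics/w3raw.png',im)
E
```

```text
time: 8.57
eef_pos: [0.4711, 0.1796, 0.1276]
tcp_rot: [0.999, -0.054, -0.0, 0.0]
contact_force: [0.8, 0.1, -1.7]
opening: 0.573
finger_force: 64.8
(array([0.4711, 0.1796, 0.1276]), -6.15)
[201.59291447  35.14887241]
[224.75599367 394.30162646]
```

View pics/w3.png

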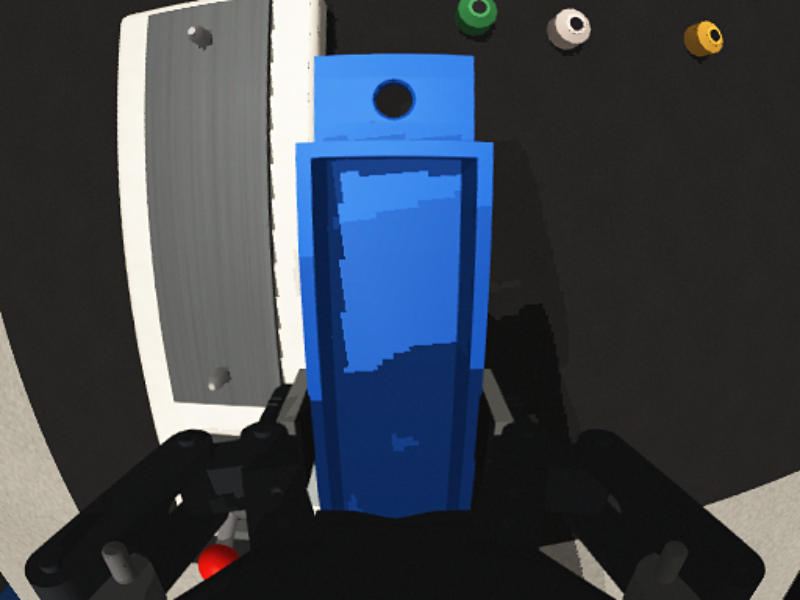

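Pegs at about (200,36) and (219,378); tray hole at (394,99). I'll enlarge the pegs.

```bash
python3 - <<'E'
import cv2,numpy as np
im=cv2.imread('pics/w3raw.png'); k=16
a=cv2.resize(im[10:40,115:140],None,fx=k,fy=k,interpolation=cv2.INTER_NEAREST); b=cv2.resize(im[228:258,126:151],None,fx=k,fy=k,interpolation=cv2.INTER_NEAREST)
cv2.imwrite('pics/pegs.png',np.hstack([a,b]))
E
```

```text
(no output)
```

View pics/pegs.png

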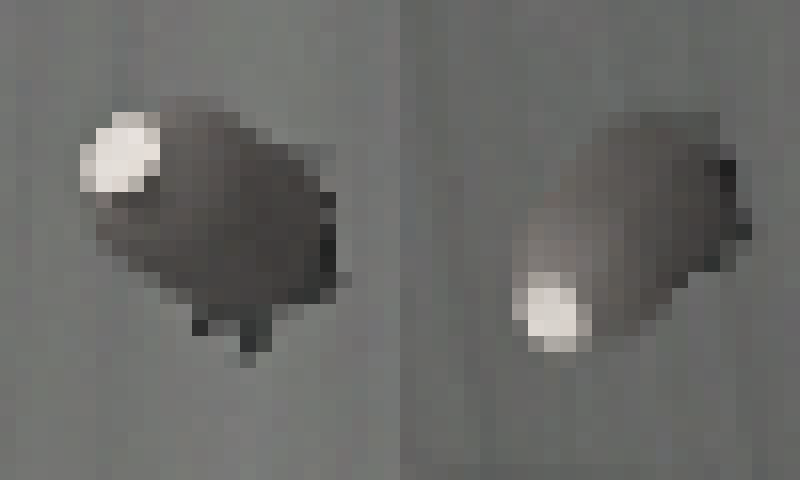

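```bash
python3 - <<'E'
from h import *
c=cam('wrist'); im=cv2.imread('pics/w3raw.png'); s=get_state()
F=at_z(c,'wrist',122,19.1,.058);N=at_z(c,'wrist',135,247,.058)
print(F,N,np.linalg.norm(F-N),'yaw',np.degrees(np.arctan2(*(F-N)[1::-1])))
seat=(F+N)/2
seat=seat; print('seat',seat)
g=im[50:78,235:270].max(2)<70; ys,xs=np.nonzero(g); u,v=xs.mean()+235,ys.mean()+50; print(u,v,g.sum())
ut=s['eef_pos'][2]-.010
H=at_z(c,'wrist',u,v,ut+.006-.001); th=tool(H-s['eef_pos']); print('hole tool',th)
e=F-H; print('hole->pegF world',e,'tool',tool(e))
E
```

```text
[0.62987949 0.26122838 0.058     ] [0.4473876  0.28140233 0.058     ] 0.18360358608337268 yaw -6.30826954294429
seat [0.53863354 0.27131535 0.058     ]
251.6046511627907 63.793281653746774 387
hole tool [ 0.09553697 -0.00012522  0.00511205]
hole->pegF world [ 0.06270857  0.0914171  -0.06502736] tool [ 0.05248739 -0.09759648  0.06509999]
```

```bash
python3 - <<'E'
from h import *
print(pose()); print(pose())
t=viewer.read_camera('top'); s=viewer.read_camera('scene'); print(pose())
ct,cs=cam('top'),cam('scene'); out=[]
P=[[.630,.261,.058],[.447,.281,.058]]; Q=[[.624,.255,.058],[.441,.274,.058]]
for im,c,n in ((t,ct,'top'),(s,cs,'scene')):
    row=[]
    for p,q in zip(P,Q):
        u,v=np.round(proj(c,n,p)).astype(int); print(n,'crop origin',u-12,v-9,'wristpred',proj(c,n,p),'toppred',proj(c,n,q))
        row.append(cv2.resize(im[v-9:v+9,u-12:u+12],None,fx=16,fy=16,interpolation=cv2.INTER_NEAREST))
    out.append(np.hstack(row))
cv2.imwrite('pics/pegs2.png',np.vstack(out))
E
```

```text
(array([0.4722, 0.1799, 0.128 ]), -6.14)
(array([0.4722, 0.1799, 0.128 ]), -6.14)
(array([0.4729, 0.1803, 0.1283]), -6.12)
top crop origin 138 158 wristpred [149.7334059  167.48044876] toppred [151.67036018 169.5429022 ]
top crop origin 126 222 wristpred [137.95703048 231.43226839] toppred [140.30366582 233.64823983]
scene crop origin 344 252 wristpred [356.14945265 260.88028372] toppred [354.27367637 258.07045911]
scene crop origin 373 204 wristpred [385.15903161 213.31528365] toppred [382.92546635 210.96598614]
```

View pics/pegs2.png

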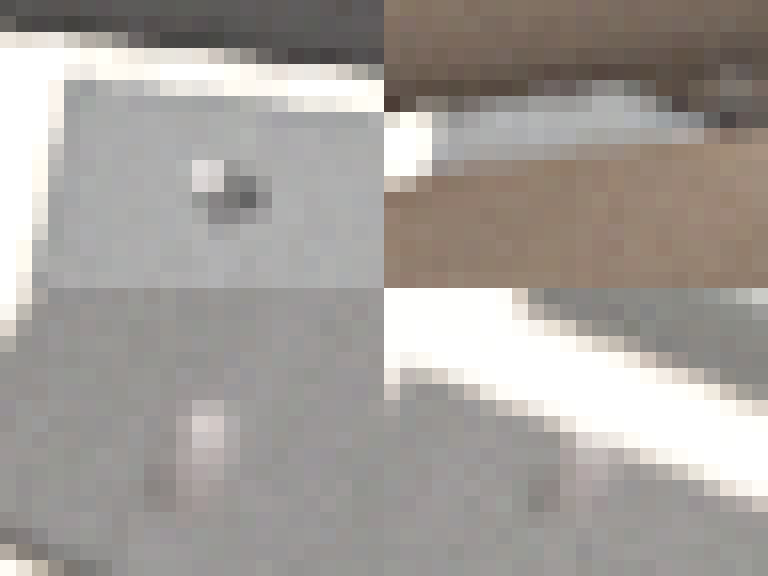

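The scene and top tips support the wrist estimate to within 2 mm. I'll move by the relative vector, lower to just over the pegs and look through the hole.

```bash
python3 -m handwheel '[[[0.03,0.026,-0.0325,0,0.15],[0.03,0.025,-0.0325,0,0],[0.03,0,-0.0325,0,0],[0.03,0,0,0.02,0],[0.03,0,0,0.02,0],[0.03,0,0,0.012,0],[0.03,0,0,0,0],[0.03,0,0,0,0],[0.03,0,0,0,0],[0.03,0,0,0,0],[0.03,0,0,0,0]]]'
python3 - <<'E'
from h import *
print(pose()); c=cam('wrist'); im=viewer.read_camera('wrist'); cv2.imwrite('pics/w4raw.png',im); print(pose())
for P in ((.630,.261,.058),(.630,.261,.052)): print(proj(c,'wrist',P))
cv2.imwrite('pics/w4.png',cv2.resize(im[40:90,220:285],(780,600),interpolation=cv2.INTER_NEAREST))
E
```

```text
time: 9.63
eef_pos: [0.5342, 0.2722, 0.0775]
tcp_rot: [0.999, -0.055, 0.001, -0.001]
contact_force: [-0.2, -0.8, -2.3]
opening: 0.575
finger_force: 64.8
(array([0.5342, 0.2722, 0.0775]), -6.25)
(array([0.534 , 0.2722, 0.0772]), -6.24)
[253.2998562   66.27335946]
[253.2659895   67.80586049]
```

View pics/w4.png

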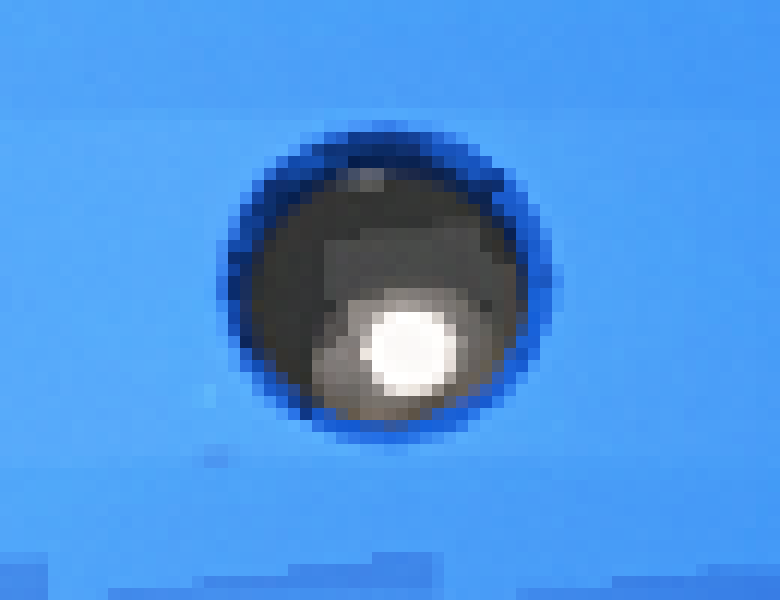

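Through the hole the peg tip shows at crop (408,350), against the hole centre at (390,283). I'll compute the remaining offset.

```bash
python3 - <<'E'
from h import *
c=cam('wrist'); s=get_state(); z=s['eef_pos'][2]
H=at_z(c,'wrist',252,63.1,z-.004); F=at_z(c,'wrist',253.5,68.7,.058); print(H,F,tool(F-H)); print(tool(F-s['eef_pos']))
E
```

```text
[0.62917779 0.26175724 0.0732482 ] [0.62839401 0.26105612 0.058     ] [-0.00073727  0.00079677  0.01524582]
[0.09501091 0.0008634  0.0194617 ]
```

```bash
python3 -m handwheel '[[[0.03,-0.0007,0.0008,0.006,0],[0.03,0,0,0.006,0],[0.03,0,0,0.004,0],[0.03,0,0,0.003,0],[0.03,0,0,0.003,0],[0.03,0,0,0.003,0],[0.03,0,0,0,0],[0.03,0,0,0,0]]]'
```

```text
time: 10.35
eef_pos: [0.5325, 0.2715, 0.0521]
tcp_rot: [0.999, -0.054, -0.0, 0.0]
contact_force: [-3.1, -0.3, 4.8]
opening: 0.574
finger_force: 65.8
```

```bash
python3 -m handwheel '[[[0.03,0,0,0.002,0],[0.03,0,0,0.001,0],[0.03,0,0,0,0],[0.03,0,0,0,0]]]'; python3 -m handwheel '[[[0.085,0,0,0,0],[0.085,0,0,0,0],[0.085,0,0,0,0],[0.085,0,0,0,0],[0.085,0,0,0,0],[0.085,0,0,-0.02,0],[0.085,0,0,-0.03,0],[0.085,0,0,-0.03,0],[0.085,0,0,-0.03,0],[0.085,0,0,0,0],[0.085,0,0,0,0]]]'
python3 - <<'E'
from h import *
print(pose()); im=viewer.read_camera('wrist'); cv2.imwrite('pics/w5raw.png',im);c=cam('wrist')
s=viewer.read_camera('scene')
for d in viewer.pinpoint('top','whorl0')[:0]: pass
cv2.imwrite('pics/w5.png',np.hstack([cv2.resize(im,(420,315)),cv2.resize(s[160:310,310:490],(378,315))]))
for p in ((.628,.2605),(.4456,.2805)): print(proj(c,'wrist',(*p,.058)))
E
```

```text
time: 10.68
eef_pos: [0.5325, 0.2715, 0.052]
tcp_rot: [0.999, -0.054, -0.001, 0.001]
contact_force: [-10.0, -3.6, 18.7]
opening: 0.568
finger_force: 67.5
time: 11.6
eef_pos: [0.5339, 0.2719, 0.1604]
tcp_rot: [0.999, -0.054, 0.002, -0.001]
contact_force: [0.1, 0.7, -0.2]
opening: 0.995
finger_force: 0.0
(array([0.5339, 0.2719, 0.1604]), -6.22)
[252.6322771   80.71206603]
[252.49308417 283.06869957]
```

View pics/w5.png

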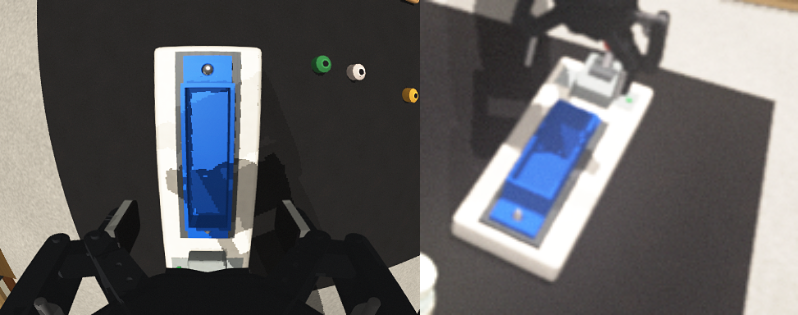

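The tray is seated: the peg pokes through at (208,69), and the TCP stopped at exactly 42+10 mm. Next, the whorls.

```bash
python3 -m handwheel '[[[0.085,0,0,0,-7.16],[0.085,0,0,0,-7.16],[0.085,0,0,0,-7.16],[0.085,0,0,0,-7.16],[0.085,0,0,0,-7.16],[0.085,0,0,0,-7.16],[0.085,0,0,0,-7.16],[0.085,0,0,0,-7.16],[0.085,0,0,0,-7.16],[0.085,0,0,0,-7.16],[0.085,0,0,0,-7.16],[0.085,0,0,0,-7.16]]]' >/dev/null;  python3 -m handwheel '[[[0.06,0,0,0,-4.1],[0.06,-0.0335,0.018,0,0],[0.06,-0.0335,0.018,0,0],[0.06,-0.0335,0.018,0,0],[0.06,-0.0335,0.018,0,0],[0.06,-0.0335,0.018,0,0],[0.06,-0.0335,0.018,0,0],[0.06,0,0,0,0],[0.06,0,0,0,0],[0.06,0,0,0,0],[0.06,0,0,0,0]]]'
cat >> h.py <<'E'
HSV={'green':((40,80,40),(85,255,255)),'white':((0,0,150),(180,70,255)),'brass':((12,110,90),(32,255,255)),'clay':((0,90,50),(11,255,255))}
def whorls(save=None):
    c=cam('wrist'); im=viewer.read_camera('wrist'); p=get_state()['eef_pos']; hsv=cv2.cvtColor(im,cv2.COLOR_BGR2HSV)
    if save: cv2.imwrite(save,im)
    for n,(a,b) in HSV.items():
        m=cv2.morphologyEx(cv2.inRange(hsv,a,b),cv2.MORPH_CLOSE,np.ones((7,7)))
        N,_,st,ce=cv2.connectedComponentsWithStats(m)
        for i in range(1,N):
            if 60<st[i,4]<2500 and .6<st[i,2]/st[i,3]<1.7:
                W=at_z(c,'wrist',*ce[i],.012); t=tool(W-p)
                if .5<W[0]<.75 and -.2<W[1]<.25: print(n,st[i,4],np.round(ce[i]),'W',np.round(W[:2],4),'tool',np.round(t[:2],4))
E
python3 - <<'E'
from h import *
print(pose()); whorls('pics/w6raw.png')
cv2.imwrite('pics/w6.png',cv2.resize(cv2.imread('pics/w6raw.png'),(800,600)))
E
```

```text
time: 13.67
eef_pos: [0.6169, 0.0611, 0.1565]
tcp_rot: [0.744, 0.668, -0.001, -0.001]
contact_force: [-0.4, -0.9, 0.1]
opening: 0.707
finger_force: 0.0
(array([0.6169, 0.0611, 0.1565]), 83.86)
green 444 [261. 126.] W [0.6307 0.1165] tool [0.0563 0.008 ]
white 377 [257. 182.] W [0.6217 0.061 ] tool [0.0002 0.0049]
brass 387 [240. 278.] W [ 0.5911 -0.0478] tool [-0.1112 -0.014 ]
```

View pics/w6.png

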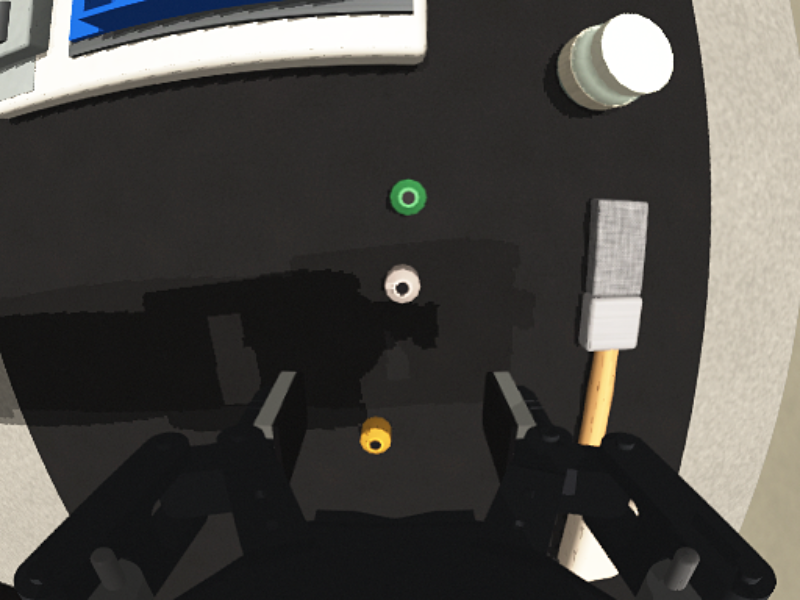

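Wrist view: green (408,197), marble (402,285) and brass (376,436). The brass one has been knocked about 3 cm since the start. I'll take the marble first.

```bash
python3 -m handwheel '[[[0.06,0,0.005,0.03,0],[0.06,0,0,0.03,0],[0.06,0,0,0.03,0],[0.06,0,0,0.03,0],[0.06,0,0,0.02,0],[0.06,0,0,0.0115,0],[0.06,0,0,0,0],[0.06,0,0,0,0]]]' 30; python3 -m handwheel '[[[0.01,0,0,0,0],[0.01,0,0,0,0],[0.01,0,0,0,0],[0.01,0,0,0,0],[0.01,0,0,0,0],[0.01,0,0,0,0],[0.01,0,0,0,0],[0.01,0,0,-0.03,0],[0.01,0,0,-0.04,0],[0.01,0,0,-0.04,0],[0.01,0,0,0,0],[0.01,0,0,0,0]]]'
python3 - <<'E'
from h import *
p=get_state()['eef_pos']
print(pose(),tool(np.array([.5365,.2712,p[2]])+np.array([.994,-.11,0])*.048-p), tool(np.array([.5365,.2712,p[2]])-p))
E
```

```text
time: 14.38
eef_pos: [0.6229, 0.0602, 0.0064]
tcp_rot: [0.744, 0.668, -0.0, -0.0]
contact_force: [0.6, 0.1, 1.0]
opening: 0.705
finger_force: 0.0
time: 15.38
eef_pos: [0.6254, 0.0592, 0.1205]
tcp_rot: [0.744, 0.668, 0.003, 0.003]
contact_force: [-0.9, 0.0, -0.4]
opening: 0.235
finger_force: 29.6
(array([0.6254, 0.0592, 0.1205]), 83.79) [ 0.20107282 -0.06332945 -0.00044953] [ 0.20116213 -0.11133112 -0.00083093]
```

```bash
python3 -m handwheel '[[[0.01,0.0335,-0.0115,0,0],[0.01,0.0335,-0.0115,0,0],[0.01,0.0335,-0.0115,0,0],[0.01,0.0335,-0.0115,0,0],[0.01,0.0335,-0.0115,0,0],[0.01,0.0335,-0.0115,0,0],[0.01,0,0,0,0],[0.01,0,0,0,0],[0.01,0,0,0,0]]]'
python3 - <<'E'
from h import *
p=get_state()['eef_pos']
print(pose(),tool(np.array([.5365,.2712,p[2]])+np.array([.994,-.11,0])*.042-p))
E
```

```text
time: 16.13
eef_pos: [0.5751, 0.2662, 0.1146]
tcp_rot: [0.744, 0.668, -0.001, -0.0]
contact_force: [-0.3, -0.1, -1.0]
opening: 0.238
finger_force: 29.6
(array([0.5751, 0.2662, 0.1146]), 83.83) [ 6.79055732e-04  3.04972666e-03 -8.67142691e-06]
```

```bash
python3 -m handwheel '[[[0.01,0.0007,0.002,0.02,0],[0.01,0,0,0.02,0],[0.01,0,0,0.012,0],[0.01,0,0,0.006,0],[0.01,0,0,0,0],[0.01,0,0,0,0],[0.028,0,0,0,0],[0.028,0,0,0,0],[0.028,0,0,0,0]]]';python3 -m handwheel '[[[0.028,0,0,-0.03,0],[0.028,0,0,-0.03,0],[0.05,0,0,-0.03,0],[0.06,-0.04,0.01,-0.01,0],[0.06,-0.04,0.01,0,0],[0.06,-0.03,0.01,0,0],[0.06,0,0,0,0],[0.06,0,0,0,0],[0.06,0,0,0,0]]]'
python3 - <<'E'
from h import *
print(pose()); whorls('pics/w7raw.png')
E
```

```text
time: 16.88
eef_pos: [0.5785, 0.2671, 0.0588]
tcp_rot: [0.744, 0.668, 0.0, 0.0]
contact_force: [-0.0, 0.1, -0.3]
opening: 0.332
finger_force: 0.0
time: 17.63
eef_pos: [0.5959, 0.1555, 0.1582]
tcp_rot: [0.745, 0.668, 0.0, -0.0]
contact_force: [-0.0, -0.1, 0.5]
opening: 0.7
finger_force: 0.0
(array([0.5959, 0.1555, 0.1582]), 83.76)
green 433 [290. 215.] W [0.6309 0.1168] tool [-0.0353  0.0392]
```

```bash
python3 -m handwheel '[[[0.06,-0.0353,0.0392,0,0],[0.06,0,0,0.03,0],[0.06,0,0,0.03,0],[0.06,0,0,0.03,0],[0.06,0,0,0.03,0],[0.06,0,0,0.02,0],[0.06,0,0,0.012,0],[0.06,0,0,0,0],[0.06,0,0,0,0]]]' 30; python3 -m handwheel '[[[0.01,0,0,0,0],[0.01,0,0,0,0],[0.01,0,0,0,0],[0.01,0,0,0,0],[0.01,0,0,0,0],[0.01,0,0,0,0],[0.01,0,0,0,0],[0.01,0,0,-0.03,0],[0.01,0,0,-0.04,0],[0.01,0,0,-0.04,0],[0.01,0,0,0,0],[0.01,0,0,0,0]]]'
python3 - <<'E'
from h import *
p=get_state()['eef_pos']
print(pose(),tool(np.array([.5365,.2712,p[2]])-np.array([.994,-.11,0])*.042-p))
E
```

```text
time: 18.43
eef_pos: [0.6237, 0.1252, 0.0061]
tcp_rot: [0.744, 0.668, -0.0, -0.0]
contact_force: [0.6, -0.2, 1.2]
opening: 0.703
finger_force: 0.0
time: 19.43
eef_pos: [0.6262, 0.1243, 0.1204]
tcp_rot: [0.744, 0.668, 0.003, 0.002]
contact_force: [0.1, -0.5, -0.2]
opening: 0.237
finger_force: 29.6
(array([0.6262, 0.1243, 0.1204]), 83.79) [ 0.13642948 -0.14701922 -0.00098   ]
```

```bash
python3 -m handwheel '[[[0.01,0.0236,-0.0245,0,0],[0.01,0.0236,-0.0245,0,0],[0.01,0.0236,-0.0245,0,0],[0.01,0.0236,-0.0245,0,0],[0.01,0.0236,-0.0245,0,0],[0.01,0.0236,-0.0245,0,0],[0.01,0,0,0,0],[0.01,0,0,0,0],[0.01,0,0,0,0]]]'
python3 - <<'E'
from h import *
p=get_state()['eef_pos']
print(pose(),tool(np.array([.5365,.2712,p[2]])-np.array([.994,-.11,0])*.042-p))
im=viewer.read_camera('wrist'); cv2.imwrite('pics/w8.png',cv2.resize(im,(640,480)))
E
```

```text
time: 20.18
eef_pos: [0.4924, 0.2804, 0.1149]
tcp_rot: [0.744, 0.668, -0.001, -0.0]
contact_force: [1.0, 0.4, -1.0]
opening: 0.236
finger_force: 29.6
(array([0.4924, 0.2804, 0.1149]), 83.82) [-4.33762803e-03  2.84350352e-03  8.17786924e-07]
```

View pics/w8.png

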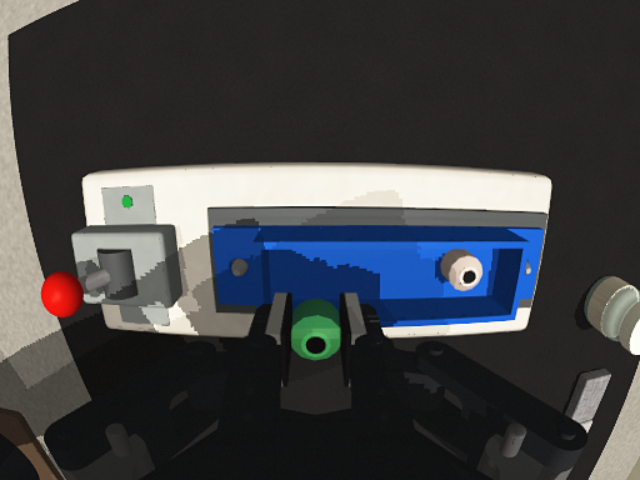

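The marble is in the tray (463,270) and the green whorl is held at (315,335). Lowering it.

```bash
python3 -m handwheel '[[[0.01,0,0.002,0.02,0],[0.01,0,0,0.02,0],[0.01,0,0,0.012,0],[0.01,0,0,0.006,0],[0.01,0,0,0,0],[0.01,0,0,0,0],[0.028,0,0,0,0],[0.028,0,0,0,0],[0.028,0,0,0,0]]]';python3 -m handwheel '[[[0.028,0,0,-0.03,0],[0.028,0,0,-0.03,0],[0.05,0,0,-0.03,0],[0.06,-0.035,0.01,-0.01,0],[0.06,-0.035,0.014,0,0],[0.06,-0.035,0.014,0,0],[0.06,-0.035,0.014,0,0],[0.06,-0.035,0.014,0,0],[0.06,-0.035,0.014,0,0],[0.06,-0.035,0.014,0,0],[0.06,0,0,0,0],[0.06,0,0,0,0]]]'
python3 -m handwheel '[[[0.06,-0.03,0,0,0],[0.06,0,0,0,0],[0.06,0,0,0,0]]]'
python3 - <<'E'
from h import *
print(pose()); whorls('pics/w9raw.png')
E
```

```text
time: 20.98
eef_pos: [0.4953, 0.2807, 0.0586]
tcp_rot: [0.744, 0.668, 0.0, 0.0]
contact_force: [0.9, 0.6, 0.7]
opening: 0.328
finger_force: 0.0
time: 21.98
eef_pos: [0.5624, 0.0251, 0.1585]
tcp_rot: [0.746, 0.666, 0.0, 0.0]
contact_force: [-0.6, 0.6, -0.1]
opening: 0.704
finger_force: 0.0
time: 22.23
eef_pos: [0.5583, -0.0024, 0.1581]
tcp_rot: [0.745, 0.668, 0.0, -0.0]
contact_force: [0.0, -0.8, 0.7]
opening: 0.704
finger_force: 0.0
(array([ 0.5583, -0.0024,  0.1581]), 83.76)
brass 456 [288. 221.] W [ 0.5911 -0.0482] tool [-0.0426  0.0376]
```

Two rows of half each this time, then the descent.

```bash
python3 -m handwheel '[[[0.06,-0.0213,0.0188,0,0],[0.06,-0.0213,0.0188,0,0],[0.06,0,0,0.03,0],[0.06,0,0,0.03,0],[0.06,0,0,0.03,0],[0.06,0,0,0.03,0],[0.06,0,0,0.02,0],[0.06,0,0,0.012,0],[0.06,0,0,0,0],[0.06,0,0,0,0]]]' 30; python3 -m handwheel '[[[0.01,0,0,0,0],[0.01,0,0,0,0],[0.01,0,0,0,0],[0.01,0,0,0,0],[0.01,0,0,0,0],[0.01,0,0,0,0],[0.01,0,0,0,0],[0.01,0,0,-0.03,0],[0.01,0,0,-0.04,0],[0.01,0,0,-0.04,0],[0.01,0,0,0,0],[0.01,0,0,0,0]]]'
python3 - <<'E'
from h import *
p=get_state()['eef_pos']
print(pose(),tool(np.array([.5365,.2712,p[2]])-p))
E
```

```text
time: 23.12
eef_pos: [0.5916, -0.0483, 0.0063]
tcp_rot: [0.744, 0.668, -0.0, -0.0]
contact_force: [0.6, 1.0, 0.5]
opening: 0.702
finger_force: 0.0
time: 24.12
eef_pos: [0.5938, -0.05, 0.1201]
tcp_rot: [0.744, 0.668, 0.002, 0.003]
contact_force: [0.0, -0.3, -0.5]
opening: 0.235
finger_force: 29.7
(array([ 0.5938, -0.05  ,  0.1201]), 83.79) [ 0.3130992  -0.09167193 -0.00107908]
```

```bash
python3 -m handwheel '[[[0.01,0.0313,-0.009,0,0],[0.01,0.0313,-0.009,0,0],[0.01,0.0313,-0.009,0,0],[0.01,0.0313,-0.009,0,0],[0.01,0.0313,-0.009,0,0],[0.01,0.0313,-0.009,0,0],[0.01,0.0313,-0.009,0,0],[0.01,0.0313,-0.009,0,0],[0.01,0.0313,-0.009,0,0],[0.01,0.0313,-0.009,0,0],[0.01,0,0,0,0],[0.01,0,0,0,0]]]';python3 -m handwheel '[[[0.01,0,0,0,0],[0.01,0,0,0,0]]]'
python3 - <<'E'
from h import *
p=get_state()['eef_pos']
print(pose(),tool(np.array([.5365,.2712,p[2]])-p))
E
```

```text
time: 25.12
eef_pos: [0.5341, 0.2726, 0.1141]
tcp_rot: [0.743, 0.669, -0.002, -0.001]
contact_force: [0.3, 0.6, 0.0]
opening: 0.235
finger_force: 29.6
time: 25.28
eef_pos: [0.5355, 0.2704, 0.1151]
tcp_rot: [0.745, 0.667, -0.001, -0.0]
contact_force: [-0.3, 0.5, -0.4]
opening: 0.236
finger_force: 29.6
(array([0.5355, 0.2704, 0.1151]), 83.73) [ 9.08780509e-04  9.00303995e-04 -2.28947588e-06]
```

```bash
python3 -m handwheel '[[[0.01,0,0,0.02,0],[0.01,0,0,0.02,0],[0.01,0,0,0.012,0],[0.01,0,0,0.006,0],[0.01,0,0,0,0],[0.01,0,0,0,0],[0.028,0,0,0,0],[0.028,0,0,0,0],[0.028,0,0,0,0]]]';python3 -m handwheel '[[[0.028,0,0,-0.03,0],[0.028,0,0,-0.03,0],[0.05,0,0,-0.03,0],[0.05,-0.035,0,-0.01,0],[0.05,-0.035,0,0,0],[0.05,0,0,0,0],[0.05,0,0,0,0]]]'
python3 - <<'E'
from h import *
print(pose()); im=viewer.read_camera('wrist'); t=viewer.read_camera('top'); sc=viewer.read_camera('scene')
cv2.imwrite('pics/t9raw.png',t)
cv2.imwrite('pics/w10.png',np.vstack([np.hstack([cv2.resize(im,(400,300)),cv2.resize(t,(400,300))]),np.hstack([cv2.resize(sc,(400,300)),cv2.resize(t[170:275,290:430],(400,300))])]))
E
```

```text
time: 26.03
eef_pos: [0.5362, 0.2717, 0.0587]
tcp_rot: [0.744, 0.668, 0.001, 0.0]
contact_force: [-0.2, -0.3, -0.3]
opening: 0.329
finger_force: 0.0
time: 26.62
eef_pos: [0.5284, 0.2009, 0.1588]
tcp_rot: [0.745, 0.667, 0.001, 0.0]
contact_force: [-0.2, 0.3, 0.2]
opening: 0.586
finger_force: 0.0
(array([0.5284, 0.2009, 0.1588]), 83.65)
```

View pics/w10.png

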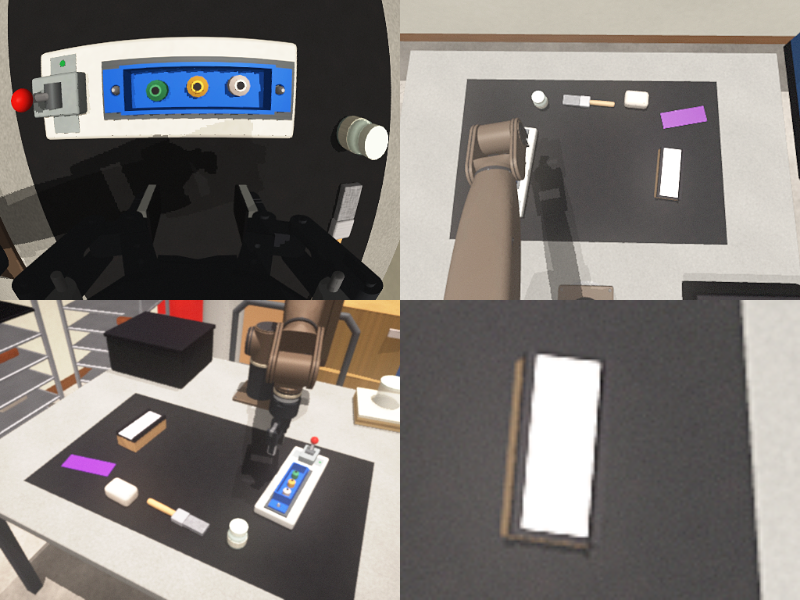

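All three whorls are in the tray, at (157,90), (197,86) and (239,86) in the upper-left view. Now over to the rack.

```bash
python3 -m handwheel '[[[0,0,0,-0.005,7.16],[0,0,0,-0.005,7.16],[0,0,0,-0.005,7.16],[0,0,0,-0.005,7.16],[0,0,0,-0.005,7.16],[0,0,0,-0.005,7.16],[0,0,0,-0.005,7.16],[0,0,0,-0.005,7.16],[0,0,0,-0.005,7.16],[0,0,0,-0.005,7.16],[0,0,0,-0.005,7.16],[0,0,0,-0.005,7.16]]]' 30 >/dev/null; python3 -m handwheel '[[[0,-0.004,0.0356,0,2.7],[0,-0.0046,0.0356,0,0],[0,-0.0046,0.0356,0,0],[0,-0.0046,0.0356,0,0],[0,-0.0046,0.0356,0,0],[0,-0.0046,0.0356,0,0],[0,-0.0046,0.0356,0,0],[0,-0.0046,0.0356,0,0],[0,-0.0046,0.0356,0,0],[0,-0.0046,0.0356,0,0],[0,-0.0046,0.0356,0,0],[0,-0.0046,0.0356,0,0]]]'; python3 -m handwheel '[[[0,-0.0046,0.0356,0,0],[0,-0.0046,0.0356,0,0],[0,0,0,0,0],[0,0,0,0,0],[0,0,0,0,0],[0,0,0,0,0]]]'
cat >> h.py <<'E'
def rect(name,im,z,roi=None,lo=(0,0,190),hi=(180,60,255),near=None,zero=None):
    c=cam(name); m=cv2.inRange(cv2.cvtColor(im,cv2.COLOR_BGR2HSV),lo,hi)
    N,lab,st,ce=cv2.connectedComponentsWithStats(m); res=[]
    for i in range(1,N):
        if st[i,4]<200: continue
        k,_=cv2.findContours((lab==i).astype(np.uint8),cv2.RETR_EXTERNAL,cv2.CHAIN_APPROX_NONE)
        P=np.array([at_z(c,name,*q[0],z)[:2] for q in k[0]],np.float32)
        (x,y),(w,h),a=cv2.minAreaRect(P)
        res.append((st[i,4],st[i,:4].tolist(),np.round([x,y,w,h,a],4)))
    return res
E
python3 - <<'E'
from h import *
print(pose())
for r in rect('top',cv2.imread('pics/t9raw.png')[:, :],.055): print('top',r)
im=viewer.read_camera('wrist'); cv2.imwrite('pics/w11raw.png',im)
for r in rect('wrist',im,.055): print('wrist',r)
t=viewer.read_camera('top');cv2.imwrite('pics/t11raw.png',t)
E
```

```text
time: 28.77
eef_pos: [0.4396, -0.2203, 0.218]
tcp_rot: [0.999, -0.041, 0.0, -0.0]
contact_force: [0.4, 0.2, 0.6]
opening: -0.0
finger_force: 0.0
time: 29.27
eef_pos: [0.4249, -0.2881, 0.2178]
tcp_rot: [0.999, -0.041, -0.0, -0.0]
contact_force: [0.1, 0.3, 0.2]
opening: 0.002
finger_force: 0.0
(array([ 0.4249, -0.2881,  0.2178]), -4.71)
top (np.int32(22452), [0, 0, 512, 46], array([ 1.0999, -0.0255,  0.1543,  1.6072,  0.3652]))
top (np.int32(72806), [0, 65, 512, 319], array([ 0.5052, -0.0111,  0.8981,  1.4695,  0.5444]))
top (np.int32(249), [168, 116, 20, 20], array([ 0.7604,  0.1891,  0.06  ,  0.0496, 28.8207]))
top (np.int32(549), [288, 116, 30, 21], array([ 7.63200e-01, -1.77800e-01,  8.70000e-02,  5.86000e-02,
        8.51589e+01]))
top (np.int32(391), [208, 122, 35, 14], array([7.51300e-01, 4.83000e-02, 1.00000e-01, 3.81000e-02, 8.81806e+01]))
top (np.int32(832), [150, 163, 25, 114], array([4.86000e-01, 2.20900e-01, 4.45000e-02, 3.17900e-01, 8.73975e+01]))
top (np.int32(1427), [332, 189, 28, 64], array([ 4.88500e-01, -2.96200e-01,  6.38000e-02,  1.71800e-01,
        8.34071e+01]))
top (np.int32(2510), [154, 309, 40, 75], array([0.1515, 0.1651, 0.1855, 0.1018, 2.7496]))
wrist (np.int32(32807), [352, 0, 160, 317], array([ 0.4023, -0.5457,  0.4824,  0.3135,  7.23  ]))
wrist (np.int32(9551), [223, 35, 64, 162], array([ 4.90100e-01, -2.94500e-01,  6.19000e-02,  1.69100e-01,
        8.34927e+01]))
wrist (np.int32(5009), [0, 287, 106, 97], array([ 0.1627,  0.135 ,  0.1851,  0.4307, 50.8932]))
```

```bash
python3 -m handwheel '[[[0,0,0,0,1.8],[0,-0.0212,-0.0005,0,0],[0,-0.0213,-0.0005,0,0],[0,0,0,0.03,0],[0,0,0,0.03,0],[0,0,0,0.03,0],[0,0,0,0.03,0],[0,0,0,0.025,0],[0,0,0,0.01,0],[0,0,0,0,0],[0,0,0,0,0],[0,0,0,0,0]]]'
python3 - <<'E'
from h import *
p=get_state()['eef_pos']; print(pose(), tool(np.array([.4901,-.2945,.0525])-p))
E
```

```text
time: 30.37
eef_pos: [0.3835, -0.2845, 0.0651]
tcp_rot: [0.998, -0.057, 0.001, 0.001]
contact_force: [0.5, 0.3, 0.2]
opening: -0.002
finger_force: 0.0
(array([ 0.3835, -0.2845,  0.0651]), -6.59) [ 0.10699767 -0.00236408  0.01283155]
```

```bash
python3 -m handwheel '[[[0,0,-0.002,0.006,0],[0,0,0,0.006,0],[0,0,0,0,0],[0,0,0,0,0]]]' && python3 -m handwheel '[[[0,0.008,0,0,0],[0,0.008,0,0,0],[0,0.01,0,0,0],[0,0.01,0,0,0],[0,0.01,0,0,0],[0,0,0,0,0]]]'
```

```text
time: 30.7
eef_pos: [0.3824, -0.2814, 0.051]
tcp_rot: [0.998, -0.058, -0.0, -0.0]
contact_force: [-0.1, -0.6, 0.1]
opening: -0.002
finger_force: 0.0
time: 31.2
eef_pos: [0.4306, -0.2878, 0.0517]
tcp_rot: [0.998, -0.057, 0.001, 0.001]
contact_force: [0.2, 0.4, -0.3]
opening: 0.001
finger_force: 0.0
```

```bash
python3 - <<'E'
from h import *
print(pose())
im=viewer.read_camera('wrist'); cv2.imwrite('pics/w12raw.png',im)
for r in rect('wrist',im,.055): print('wrist',r)
E
```

```text
(array([ 0.4306, -0.2878,  0.0517]), -6.57)
wrist (np.int32(28433), [187, 0, 132, 231], array([ 4.99700e-01, -2.95500e-01,  6.10000e-02,  1.14400e-01,
        8.34043e+01]))
wrist (np.int32(7294), [435, 0, 77, 384], array([ 0.3972, -0.456 ,  0.3332,  0.1031, 13.7074]))
```

The near end has moved from x=0.406 to 0.443, so the push works. I'll push 35 mm more.

```bash
python3 -m handwheel '[[[0,0.009,0,0,0],[0,0.009,0,0,0],[0,0.009,0,0,0],[0,0.008,0,0,0],[0,0,0,0,0],[0,0,0,0,0],[0,-0.01,0,-0.02,0],[0,0,0,-0.04,0],[0,0,0,-0.04,0],[0,0,0,-0.04,0],[0,0,0,-0.03,0]]]'; python3 -m handwheel '[[[0.085,0.02,0,0,0],[0.085,0.02,0,0,0],[0.085,0,0,0,0],[0.085,0,0,0,0],[0.085,0,0,0,0]]]'
python3 - <<'E'
from h import *
print(pose())
im=viewer.read_camera('wrist'); cv2.imwrite('pics/w13raw.png',im)
for r in rect('wrist',im,.055): print('wrist',r)
# rack: brown front faces / edge from the top camera is hidden; show hsv profile along cover axis side (rail tops, z .062)
cv2.imwrite('pics/w13.png',cv2.resize(im,(800,600)))
E
```

```text
time: 32.17
eef_pos: [0.4534, -0.2904, 0.225]
tcp_rot: [0.998, -0.058, 0.002, 0.001]
contact_force: [0.5, -0.1, 0.8]
opening: -0.002
finger_force: 0.0
time: 32.58
eef_pos: [0.4918, -0.294, 0.2202]
tcp_rot: [0.998, -0.058, -0.001, -0.001]
contact_force: [-0.3, -0.8, 0.5]
opening: 0.705
finger_force: 0.0
(array([ 0.4918, -0.294 ,  0.2202]), -6.62)
wrist (np.int32(33092), [391, 0, 121, 325], array([ 0.4469, -0.5849,  0.5076,  0.2515,  6.9418]))
wrist (np.int32(484), [0, 6, 27, 34], array([ 7.44600e-01, -5.30000e-03,  5.28000e-02,  3.47000e-02,
        8.50482e+01]))
wrist (np.int32(9402), [223, 32, 62, 160], array([ 5.61000e-01, -3.03600e-01,  6.19000e-02,  1.68500e-01,
        8.34195e+01]))
wrist (np.int32(1397), [0, 317, 49, 51], array([ 0.2285,  0.2342,  0.0775,  0.3281, 33.7906]))
wrist (np.int32(202), [262, 320, 53, 13], array([ 2.78500e-01, -3.18700e-01,  7.11000e-02,  2.18000e-02,
        8.88761e+01]))
wrist (np.int32(487), [351, 328, 31, 31], array([ 0.226 , -0.4273,  0.0655,  0.0465, 27.056 ]))
```

```bash
python3 - <<'E'
from h import *
c=cam('wrist'); im=cv2.imread('pics/w13raw.png')
C=np.array([.561,-.3036]);X=np.array([np.cos(np.radians(-6.58)),np.sin(np.radians(-6.58))]);Y=np.array([-X[1],X[0]])
for y in (.0375,-.0375):
    for x in range(-50,60,4):
        p=C+X*x/1000+Y*y; u,v=np.round(proj(c,'wrist',(*p,.062))).astype(int); print((y,x),(u,v),im[v,u],end=' | ' if x%8 else '\n')
E
```

```text
(0.0375, -50) (np.int64(217), np.int64(161)) [46 46 52] | (0.0375, -46) (np.int64(217), np.int64(157)) [48 48 53] | (0.0375, -42) (np.int64(217), np.int64(153)) [46 46 52] | (0.0375, -38) (np.int64(217), np.int64(149)) [49 47 53] | (0.0375, -34) (np.int64(217), np.int64(146)) [49 49 53] | (0.0375, -30) (np.int64(217), np.int64(142)) [49 50 54] | (0.0375, -26) (np.int64(217), np.int64(138)) [51 52 56] | (0.0375, -22) (np.int64(216), np.int64(134)) [57 58 63] | (0.0375, -18) (np.int64(216), np.int64(130)) [65 67 74] | (0.0375, -14) (np.int64(216), np.int64(126)) [68 70 76] | (0.0375, -10) (np.int64(216), np.int64(122)) [69 70 76] | (0.0375, -6) (np.int64(216), np.int64(118)) [73 74 79] | (0.0375, -2) (np.int64(216), np.int64(114)) [73 74 79] | (0.0375, 2) (np.int64(216), np.int64(110)) [74 74 81] | (0.0375, 6) (np.int64(216), np.int64(106)) [76 76 83] | (0.0375, 10) (np.int64(216), np.int64(102)) [75 77 84] | (0.0375, 14) (np.int64(216), np.int64(98)) [78 79 86] | (0.0375, 18) (np.int64(216), np.int64(94)) [46 45 49] | (0.0375, 22) (np.int64(216), np.int64(91)) [42 44 46] | (0.0375, 26
[... 1413 characters left out ...]
2)) [52 52 56] | (-0.0375, 14) (np.int64(291), np.int64(98)) [51 51 57] | (-0.0375, 18) (np.int64(291), np.int64(94)) [42 42 44] | (-0.0375, 22) (np.int64(291), np.int64(91)) [42 44 46] | (-0.0375, 26) (np.int64(291), np.int64(87)) [43 45 46] | (-0.0375, 30) (np.int64(291), np.int64(83)) [43 44 45] | (-0.0375, 34) (np.int64(291), np.int64(79)) [41 44 45] | (-0.0375, 38) (np.int64(291), np.int64(75)) [42 43 45] | (-0.0375, 42) (np.int64(291), np.int64(71)) [39 40 43] | (-0.0375, 46) (np.int64(291), np.int64(67)) [45 45 46] | (-0.0375, 50) (np.int64(291), np.int64(63)) [43 46 47] | (-0.0375, 54) (np.int64(291), np.int64(59)) [44 46 48] | (-0.0375, 58) (np.int64(291), np.int64(56)) [42 43 45] |
```

The rack edge is at cover x≈+16 mm, so about 69 mm hangs out. I'll grip at cover x=+40 mm.

```bash
python3 -m handwheel '[[[0.085,0.0275,0.0004,0,0],[0.085,0.0275,0.0004,0,0],[0.085,0.0275,0.0004,0,0],[0.085,0.0273,0.0003,0,0],[0.085,0,0,0.04,0],[0.085,0,0,0.04,0],[0.085,0,0,0.02,0],[0.085,0,0,0,0],[0.085,0,0,0,0],[0.085,0,0,0,0]]]' 80
python3 - <<'E'
from h import *
p=get_state()['eef_pos']; print(pose(), tool(np.array([.6007,-.3082,.030])-p))
E
```

```text
time: 33.47
eef_pos: [0.6023, -0.3095, 0.1233]
tcp_rot: [0.998, -0.058, 0.001, 0.001]
contact_force: [-0.5, -0.7, 0.3]
opening: 0.996
finger_force: 0.0
(array([ 0.6023, -0.3095,  0.1233]), -6.65) [-0.00195699 -0.00121569  0.09328032]
```

```bash
python3 -m handwheel '[[[0.085,0,-0.001,0.03,0],[0.085,0,0,0.03,0],[0.085,0,0,0.02,0],[0.085,0,0,0.012,0],[0.085,0,0,0,0],[0.085,0,0,0,0]]]' && python3 -m handwheel '[[[0.04,0,0,0,0],[0.04,0,0,0,0],[0.04,0,0,0,0],[0.04,0,0,0,0],[0.04,0,0,0,0],[0.04,0,0,0,0],[0.04,0,0,0,0]]]'
python3 - <<'E'
from h import *
print(pose())
E
```

```text
time: 33.97
eef_pos: [0.6027, -0.3084, 0.031]
tcp_rot: [0.998, -0.058, 0.001, 0.001]
contact_force: [-0.6, 0.4, -0.4]
opening: 0.999
finger_force: 0.0
time: 34.55
eef_pos: [0.6034, -0.3087, 0.0322]
tcp_rot: [0.998, -0.058, 0.002, 0.001]
contact_force: [-0.2, 0.4, 5.4]
opening: 0.697
finger_force: 84.5
(array([ 0.6034, -0.3087,  0.0322]), -6.62)
```

```bash
python3 -m handwheel '[[[0.04,0,0,-0.01,0],[0.04,0,0,-0.02,0],[0.04,0,0,-0.03,0],[0.04,0,0,-0.03,0],[0.04,0,0,-0.03,0],[0.04,0,0,0,0],[0.04,0,0,0,0],[0.04,0,0,0,0]]]'
python3 - <<'E'
from h import *
s=get_state();print(pose(),s['wrist_torque'],s['opening'])
im=viewer.read_camera('wrist'); cv2.imwrite('pics/w14raw.png',im)
for z in (.055,): 
  for r in rect('wrist',im,s['eef_pos'][2]+.022): print('wrist',r, )
c=cam('wrist')
for x in (-40-85,-40+85):
  for y in (-31,31):
    q=s['eef_pos']+R.from_quat(s['tcp_rot']).apply([(x+0)/1000,y/1000,-.022]); print(x,y,proj(c,'wrist',q))
E
```

```text
time: 35.22
eef_pos: [0.6011, -0.3071, 0.1483]
tcp_rot: [0.998, -0.058, -0.001, -0.0]
contact_force: [-0.7, -0.5, -0.9]
opening: 0.697
finger_force: 86.3
(array([ 0.6011, -0.3071,  0.1483]), -6.63) [ 0.03173239 -0.03552312 -0.02890825] 0.6969189339575034
wrist (np.int32(331), [0, 0, 34, 19], array([ 7.50900e-01, -2.01200e-01,  2.84000e-02,  1.03000e-02,
        6.53777e+01]))
wrist (np.int32(4255), [56, 0, 80, 68], array([ 7.19100e-01, -2.51200e-01,  4.13000e-02,  2.67000e-02,
        8.49729e+01]))
wrist (np.int32(29840), [412, 0, 100, 360], array([ 0.5941, -0.4403,  0.2647,  0.1019, 11.9781]))
wrist (np.int32(7329), [182, 184, 143, 70], array([ 6.26900e-01, -3.10000e-01,  6.04000e-02,  3.24000e-02,
        8.33823e+01]))
wrist (np.int32(323), [262, 307, 41, 19], array([ 5.71100e-01, -3.19200e-01,  2.02000e-02,  1.20000e-02,
        8.98789e+01]))
-125 -31 [208.85146061 413.53311831]
-125 31 [295.99651729 413.51965933]
45 -31 [178.270881   177.29201672]
45 31 [326.72737401 177.28625896]
```

The cover is gripped level, with its centre at tool x≈-43 mm. Carrying it over the tray.

```bash
python3 -m handwheel '[[[0.04,-0.0055,-0.03545,0,-0.3],[0.04,-0.0055,-0.03545,0,0],[0.04,-0.0055,-0.03545,0,0],[0.04,-0.0055,-0.03545,0,0],[0.04,-0.0055,-0.03545,0,0],[0.04,-0.0055,-0.03545,0,0],[0.04,-0.0055,-0.03545,0,0],[0.04,-0.0055,-0.03545,0,0],[0.04,-0.0055,-0.03545,0,0],[0.04,-0.0055,-0.03545,0,0],[0.04,-0.0055,-0.03545,0,0],[0.04,-0.0055,-0.03545,0,0]]]' >/dev/null; python3 -m handwheel '[[[0.04,-0.0055,-0.03545,0,0],[0.04,-0.0055,-0.03545,0,0],[0.04,-0.0055,-0.03545,0,0],[0.04,-0.0055,-0.03545,0,0],[0.04,0,0,0,0],[0.04,0,0,0,0],[0.04,0,0,0,0],[0.04,0,0,0,0],[0.04,0,0,0,0]]]'
python3 - <<'E'
from h import *
s=get_state();p=s['eef_pos'];print(pose(), tool(np.array([.5792,.2665,.059])-p))
im=viewer.read_camera('wrist'); cv2.imwrite('pics/w15raw.png',im);c=cam('wrist')
for z in (.019,.022):
  for r in rect('wrist',im,p[2]+z)[:]: 
    if r[0]<9000: print(z,r)
# far peg, hidden? predicted pixel, brightest & ear rows
print('peg px',proj(c,'wrist',(.6284,.2605,.058)))
hsv=cv2.cvtColor(im,cv2.COLOR_BGR2HSV); m=cv2.inRange(hsv,(100,120,60),(125,255,255))
ys,xs=np.nonzero(m); print('blue',xs.min(),xs.max(),ys.min(),ys.max())
for v in range(ys.min(),ys.max()+1,8): x=np.nonzero(m[v])[0]; print(v,x.min() if len(x) else 0,x.max() if len(x) else 0,len(x))
E
```

```text
time: 37.02
eef_pos: [0.5769, 0.2644, 0.1484]
tcp_rot: [0.998, -0.056, -0.001, 0.0]
contact_force: [-0.1, 0.5, -1.1]
opening: 0.697
finger_force: 86.5
(array([0.5769, 0.2644, 0.1484]), -6.43) [ 0.00212246 -0.00243901  0.08939948]
0.019 (np.int32(378), [443, 0, 26, 19], array([6.98600e-01, 1.49800e-01, 1.71000e-02, 1.06000e-02, 8.58205e+01]))
0.019 (np.int32(4515), [182, 102, 135, 80], array([6.36200e-01, 2.59000e-01, 5.63000e-02, 3.34000e-02, 8.35742e+01]))
0.019 (np.int32(8147), [182, 184, 143, 73], array([6.00900e-01, 2.61600e-01, 6.28000e-02, 3.49000e-02, 8.35376e+01]))
0.019 (np.int32(239), [270, 305, 36, 19], array([0.5455, 0.2483, 0.0094, 0.0186, 7.6135]))
0.019 (np.int32(1136), [476, 328, 36, 56], array([ 0.4269,  0.0486,  0.1399,  0.0346, 34.3481]))
0.019 (np.int32(348), [100, 357, 26, 27], array([4.94100e-01, 3.71100e-01, 1.13000e-02, 4.40000e-02, 4.77221e+01]))
0.022 (np.int32(378), [443, 0, 26, 19], array([6.97400e-01, 1.52400e-01, 1.67000e-02, 1.03000e-02, 8.58213e+01]))
0.022 (np.int32(4515), [182, 102, 135, 80], array([6.36600e-01, 2.58900e-01, 5.50000e-02, 3.26000e-02, 8.35743e+01]))
0.022 (np.int32(8147), [182, 184, 143, 73], array([6.02100e-01, 2.61400e-01, 6.13000e-02, 3.40000e-02, 8.35377e+01]))
0.022 (np.int32(239), [270, 305, 36, 19], array([0.548 , 0.2485, 0.0092, 0.0181, 7.6134]))
0.022 (np.int32(1136), [476, 328, 36, 56], array([4.32400e-01, 5.36000e-02, 1.36500e-01, 3.37000e-02, 3.43481e+01]))
0.022 (np.int32(348), [100, 357, 26, 27], array([4.97900e-01, 3.68300e-01, 1.10000e-02, 4.29000e-02, 4.77221e+01]))
peg px [249.5037382  136.41454246]
blue 215 283 117 181
117 243 278 14
125 218 279 62
133 218 279 50
141 219 279 54
149 219 279 61
157 217 281 65
165 215 283 69
173 215 282 68
181 216 282 67
```

```bash
python3 -m handwheel '[[[0.04,0.002,-0.0027,0.03,0],[0.04,0,0,0.02,0],[0.04,0,0,0.015,0],[0.04,0,0,0.01,0],[0.04,0,0,0,0],[0.04,0,0,0,0],[0.04,0,0,0,0]]]'; python3 -m handwheel '[[[0.04,0,0,0.005,0],[0.04,0,0,0.003,0],[0.04,0,0,0.002,0],[0.04,0,0,0,0],[0.04,0,0,0,0]]]'
python3 - <<'E'
from h import *
s=get_state();p=s['eef_pos'];print(pose(), tool(np.array([.5792,.2665,.059])-p))
im=viewer.read_camera('wrist')
m=cv2.inRange(cv2.cvtColor(im,cv2.COLOR_BGR2HSV),(100,120,60),(125,255,255))
w=cv2.inRange(cv2.cvtColor(im,cv2.COLOR_BGR2HSV),(0,0,190),(180,60,255))
for v in range(100,200,8):
    x=np.nonzero(m[v])[0]; q=np.nonzero(w[v,120:390])[0]+120; print(v,x.min() if len(x) else 0,x.max() if len(x) else 0,len(x),'w',q.min() if len(q) else 0,q.max() if len(q) else 0)
E
```

```text
time: 37.65
eef_pos: [0.5804, 0.2683, 0.0756]
tcp_rot: [0.998, -0.055, 0.001, -0.0]
contact_force: [0.3, 0.2, -0.3]
opening: 0.698
finger_force: 86.5
time: 38.07
eef_pos: [0.5791, 0.2683, 0.064]
tcp_rot: [0.998, -0.055, -0.0, 0.0]
contact_force: [0.5, -0.2, -1.2]
opening: 0.695
finger_force: 86.6
(array([0.5791, 0.2683, 0.064 ]), -6.32) [0.00028039 0.00181224 0.00503178]
100 0 0 0 w 0 0
108 0 0 0 w 158 351
116 0 0 0 w 157 353
124 0 0 0 w 157 352
132 208 301 94 w 158 352
140 209 301 93 w 158 351
148 209 301 75 w 159 351
156 209 300 74 w 159 350
164 209 300 92 w 159 350
172 209 300 92 w 160 349
180 210 300 91 w 161 349
188 0 0 0 w 161 348
196 0 0 0 w 162 347
```

```bash
python3 -m handwheel '[[[0.04,0,0.0013,0.002,0],[0.04,0,0,0.0015,0],[0.04,0,0,0,0],[0.04,0,0,0,0]]]'; python3 -m handwheel '[[[0.04,0,0,0.0015,0],[0.04,0,0,0.001,0],[0.04,0,0,0,0],[0.04,0,0,0,0]]]'
```

```text
time: 38.45
eef_pos: [0.579, 0.2669, 0.0604]
tcp_rot: [0.998, -0.055, -0.0, 0.0]
contact_force: [-0.5, -0.8, -2.0]
opening: 0.7
finger_force: 86.6
time: 38.78
eef_pos: [0.5793, 0.2671, 0.0599]
tcp_rot: [0.998, -0.055, -0.0, 0.0]
contact_force: [-3.4, -1.5, 6.5]
opening: 0.698
finger_force: 87.2
```

```bash
python3 -m handwheel '[[[0.085,0,0,0,0],[0.085,0,0,0,0],[0.085,0,0,0,0],[0.085,0,0,0,0],[0.085,0,0,0,0],[0.085,0,0,-0.02,0],[0.085,0,0,-0.03,0],[0.085,0,0,-0.04,0],[0.085,0,0,-0.04,0],[0.085,-0.03,0,-0.02,0],[0.085,-0.03,0,0,0],[0.085,0,0,0,0]]]';python3 -m handwheel '[[[0.06,-0.02,0,0,0],[0.03,0,0,0,0],[0,0,0,0,0],[0,0,0,0,0]]]'
python3 - <<'E'
from h import *
s=get_state();p=s['eef_pos'];print(pose())
im=viewer.read_camera('wrist'); cv2.imwrite('pics/w16raw.png',im);c=cam('wrist')
for r in rect('wrist',im,.082): 
    if r[0]<30000: print(r)
for x,y in ((92,0),(-92,0),(85,31),(85,-31),(-85,31),(-85,-31)):
    q=np.array([.5365,.2712])+x/1000*np.array([.994,-.11])+y/1000*np.array([.11,.994]); print(x,y,proj(c,'wrist',(*q,.058 if y==0 else .082)))
sc=viewer.read_camera('scene')
cv2.imwrite('pics/w16.png',np.vstack([np.hstack([cv2.resize(im,(400,300)),cv2.resize(sc[160:310,320:490],(400,300))]),np.hstack([cv2.resize(im[10:250,150:350],(400,300)),cv2.resize(sc,(400,300))])]))
E
```

```text
time: 39.78
eef_pos: [0.5163, 0.2745, 0.2098]
tcp_rot: [0.999, -0.054, -0.0, -0.001]
contact_force: [-0.8, 0.6, -1.4]
opening: 0.999
finger_force: 0.0
time: 40.12
eef_pos: [0.5002, 0.2757, 0.2079]
tcp_rot: [0.998, -0.055, 0.0, 0.0]
contact_force: [0.5, 0.1, -0.8]
opening: 0.448
finger_force: 0.0
(array([0.5002, 0.2757, 0.2079]), -6.33)
(np.int32(17857), [197, 33, 112, 235], array([ 0.5293,  0.2722,  0.0993,  0.228 , 83.5516]))
(np.int32(201), [211, 293, 21, 11], array([3.79100e-01, 3.23700e-01, 2.24000e-02, 1.42000e-02, 8.16074e+01]))
92 0 [252.3328762   53.18388348]
-92 0 [252.4448003  232.41175668]
85 31 [217.3667189   56.44520548]
85 -31 [287.36442366  56.41772505]
-85 31 [221.15341948 235.61312223]
-85 -31 [283.79492045 235.54606042]
```

View pics/w16.png

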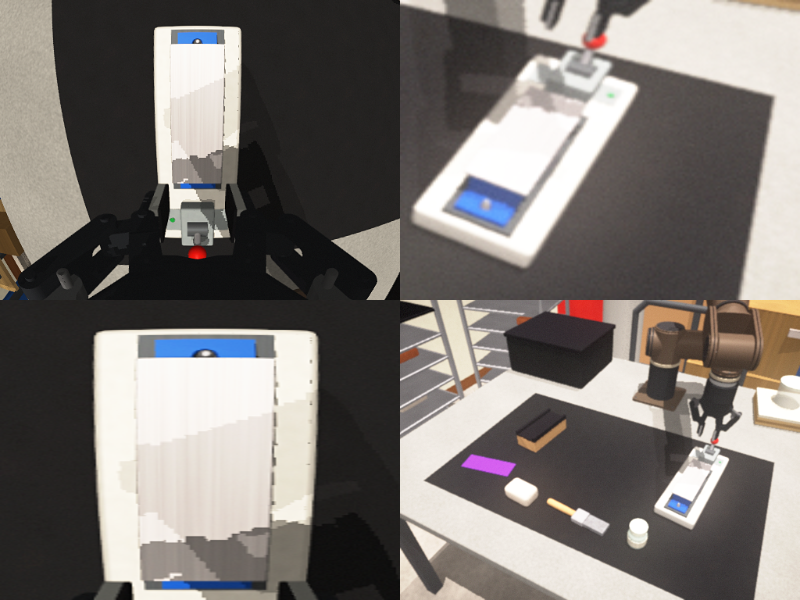

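The cover sits flat and square, with the ears and pegs showing evenly at both ends (edges at 44 and 187 in the upper-left panel). Now the lever: go behind the red ball with the fingers shut.

```bash
python3 -m handwheel '[[[0,-0.031,0,0,0],[0,-0.031,0,0,0],[0,-0.031,0,0,0],[0,-0.031,0,0,0],[0,-0.031,0,0,0],[0,-0.030,0,0,0],[0,0,0,0,0],[0,0,0,0,0],[0,0,0,0,0],[0,0,0,0,0]]]'
python3 - <<'E'
from h import *
s=get_state();p=s['eef_pos'];print(pose(),s['qpos'], tool(np.array([.3461,.2923,.085])-p))
for n in ('scene','wrist'):
    im=viewer.read_camera(n); c=cam(n); h=cv2.cvtColor(im,cv2.COLOR_BGR2HSV); m=cv2.inRange(h,(0,150,80),(6,255,255))|cv2.inRange(h,(174,150,80),(180,255,255))
    N,_,st,ce=cv2.connectedComponentsWithStats(m)
    for i in range(1,N):
        if st[i,4]>25: print(n,st[i],at_z(c,n,*ce[i],.0975))
E
```

```text
time: 41.05
eef_pos: [0.3171, 0.2962, 0.2085]
tcp_rot: [0.998, -0.056, 0.0, -0.0]
contact_force: [0.1, 0.2, 0.1]
opening: -0.001
finger_force: 0.0
(array([0.3171, 0.2962, 0.2085]), -6.38) [ 5.16829985e-01 -2.52100708e-01  2.16509199e+00 -2.61032505e-04
  1.22792457e+00  2.19910151e+00] [0.02916162 0.00069773 0.12350596]
scene [202   0  10  18 145] [-0.56739432 -0.84841772  0.0975    ]
scene [ 217    0   43   28 1051] [-0.618189   -0.69686819  0.0975    ]
scene [398 175   9   9  65] [0.3443483  0.29129934 0.0975    ]
wrist [238 141  30  30 707] [0.350266   0.29188365 0.0975    ]
```

```bash
python3 -m handwheel '[[[0,-0.003,0,0.03,0],[0,0,0,0.03,0],[0,0,0,0.02,0],[0,0,0,0,0],[0,0,0,0,0]]]'; python3 -m handwheel '[[[0,0,0,0.015,0],[0,0,0,0.015,0],[0,0,0,0.013,0],[0,0,0,0,0],[0,0,0,0,0]]]'
```

```text
time: 41.57
eef_pos: [0.3127, 0.296, 0.1273]
tcp_rot: [0.998, -0.056, -0.001, 0.001]
contact_force: [-0.4, 0.2, 0.4]
opening: 0.001
finger_force: 0.0
time: 41.98
eef_pos: [0.3138, 0.2969, 0.0864]
tcp_rot: [0.998, -0.055, 0.001, -0.0]
contact_force: [-0.1, -0.1, 0.7]
opening: 0.004
finger_force: 0.0
```

```bash
python3 -m handwheel '[[[0,0.01,0,0,0],[0,0.01,0,0,0],[0,0.01,0,0,0],[0,0.01,0,0,0],[0,0.007,0,0,0],[0,0,0,0,0],[0,0,0,0,0]]]'; python3 -m handwheel '[[[0,0.003,0,0,0],[0,0.002,0,0,0],[0,0,0,0,0],[0,0,0,0,0]]]'
```

```text
time: 42.57
eef_pos: [0.3604, 0.2912, 0.0852]
tcp_rot: [0.998, -0.056, 0.0, -0.0]
contact_force: [0.1, -0.2, 0.4]
opening: 0.0
finger_force: 0.0
time: 42.9
eef_pos: [0.3641, 0.2907, 0.0849]
tcp_rot: [0.998, -0.055, -0.0, 0.0]
contact_force: [-0.4, -0.0, -0.9]
opening: 0.003
finger_force: 0.3
```

```bash
python3 -m handwheel '[[[0,0.003,0,0,0],[0,0.002,0,0,0],[0,0,0,0,0],[0,0,0,0,0]]]'; python3 -m handwheel '[[[0,0.002,0,0,0],[0,0.001,0,0,0],[0,0,0,0,0],[0,0,0,0,0]]]'
python3 - <<'E'
from h import *
for n in ('scene',):
    im=viewer.read_camera(n); c=cam(n); h=cv2.cvtColor(im,cv2.COLOR_BGR2HSV); m=cv2.inRange(h,(0,150,80),(6,255,255))|cv2.inRange(h,(174,150,80),(180,255,255))
    N,_,st,ce=cv2.connectedComponentsWithStats(m)
    for i in range(1,N):
        if st[i,4]>15 and st[i,1]>100: print(n,st[i],at_z(c,n,*ce[i],.0975))
E
```

```text
time: 43.23
eef_pos: [0.3663, 0.2904, 0.0845]
tcp_rot: [0.998, -0.055, -0.004, 0.001]
contact_force: [-9.8, 1.3, 3.7]
opening: -0.0
finger_force: 4.7
time: 43.57
eef_pos: [0.3665, 0.2903, 0.0845]
tcp_rot: [0.998, -0.056, -0.008, 0.001]
contact_force: [-17.7, 2.9, 9.7]
opening: -0.001
finger_force: 9.0
scene [392 183  11  10  81] [0.38496532 0.28738894 0.0975    ]
```

The lever is at its stop: the force rises with no motion, and the ball is where it should be for "on". Retract, check and hand in.

```bash
python3 -m handwheel '[[[0,-0.01,0,0,0],[0,-0.015,0,0,0],[0,0,0,-0.03,0],[0,0,0,-0.04,0],[0,0,0,-0.04,0],[0,0,0,-0.03,0],[0,0.02,0,0,0],[0,0,0,0,0],[0,0,0,0,0],[0,0,0,0,0]]]'
python3 - <<'E'
from h import *
print(pose()); im=viewer.read_camera('wrist'); c=cam('wrist')
h=cv2.cvtColor(im,cv2.COLOR_BGR2HSV); m=cv2.inRange(h,(0,150,80),(6,255,255))|cv2.inRange(h,(174,150,80),(180,255,255))
N,_,st,ce=cv2.connectedComponentsWithStats(m)
for i in range(1,N):
    if st[i,4]>100: print(st[i],'ball',at_z(c,'wrist',*ce[i],.0975))
for x,y in ((85,31),(85,-31),(-85,31),(-85,-31)):
    q=np.array([.5365,.2712])+x/1000*np.array([.994,-.11])+y/1000*np.array([.11,.994]); print(x,y,proj(c,'wrist',(*q,.082)))
w=cv2.inRange(h,(0,0,120),(180,60,255))
for v in (60,90,120,140): d=np.diff(im[v,180:330,2].astype(int)); print(v,[(k+180,int(d[k])) for k in np.nonzero(abs(d)>18)[0]])
E
```

```text
time: 44.45
eef_pos: [0.3662, 0.2901, 0.2238]
tcp_rot: [0.998, -0.055, -0.001, 0.001]
contact_force: [0.3, -0.4, -0.2]
opening: -0.0
finger_force: 0.0
(array([0.3662, 0.2901, 0.2238]), -6.34)
[238 149  28  28 614] ball [0.3895249  0.28752578 0.0975    ]
85 31 [220.63940739 -61.71162234]
85 -31 [282.63561031 -61.71704325]
-85 31 [218.64133408  94.87394938]
-85 -31 [284.68048969  94.83083279]
60 [(np.int64(197), 95), (np.int64(198), 100), (np.int64(283), -135), (np.int64(284), 41), (np.int64(285), 107), (np.int64(304), -111), (np.int64(305), -90)]
90 [(np.int64(197), 54), (np.int64(198), 128), (np.int64(199), 24), (np.int64(282), -53), (np.int64(283), -118), (np.int64(284), 169), (np.int64(286), -22), (np.int64(304), -67), (np.int64(305), -101)]
120 [(np.int64(198), 132), (np.int64(199), 59), (np.int64(219), -82), (np.int64(220), -35), (np.int64(235), 24), (np.int64(239), -39), (np.int64(255), 26), (np.int64(258), -23), (np.int64(274), 29), (np.int64(277), -24), (np.int64(283), 21), (np.int64(284), 119), (np.int64(303), -22), (np.int64(304), -145)]
140 [(np.int64(198), 33), (np.int64(199), 178), (np.int64(302), -29), (np.int64(303), -80), (np.int64(304), -69)]
```

Ball at x=0.3895 against an expected 0.389 for "on", and the cover edge matches its prediction.

```bash
python3 -c "
from plant import sign_off
print(sign_off())"
```

```text
the job is handed in; nothing more can be done
None
```

The job is handed in: the tray is seated, the three whorls present (marble, green, brass) are in it, the cover lies square on top and the start lever is pushed to its stop; sign-off returned no verdict.

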